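# Fit up a tube in the V rests of a weld jig and clamp it

### The arm

A 6-joint arm with a two-finger parallel gripper is mounted at the origin on the work surface; the furniture and walls round the work are solid. World frame = base frame: x ahead of the robot, y to its left, z up, the work surface at z = 0. Lengths are in mm, angles in degrees, forces in N, time in s.
With the tool pointing down it reaches from about 300 to 850 mm from the base axis. Payload 4.2 kg.
Tool frame: the origin (TCP) lies midway between the tips of the shut fingers; the grasp point (between the pads) lies env.grip_depth behind it (env.grip_depth is the distance from the TCP to the grasp point, in mm); z points along the fingers, y is the direction in which the jaws open and shut (so a half turn about z gives the same grasp; the last joint's range is limited). The gripper opens to 91 mm and grips with 3 to 60 N. Pads are 32 mm wide; open, the fingers measure 118 mm over their backs; the gripper's body (76 mm by 178 mm) begins 60 mm behind the grasp point.
Start: joints at [-74.828, 18.312, 89.639, -0, 72.044, -1.146], TCP at [161.558, -551.853, 213.976] pointing down, gripper open.
Joint ranges: [-177.97, 177.97], [-48.28, 115.42], [12.27, 149.76], [-77.06, 257.06], [2.81, 150.46], [-146.56, 146.56]. Speed limits (degrees/s): [147.25, 147.25, 180, 180, 180, 180].

### API

Orientations are given as [roll, pitch, yaw] about the fixed x, y, z axes, in that order (R = Rz(yaw) Ry(pitch) Rx(roll)).
In Python, from workcell import env, cams, spotter gives the robot as it stands.
- The arm moves only by the tool apply_moves, never from a script. Its argument "plan" is a list of rows, each an object with "jaw": the closure, from 0 (fully open) to 1 (shut); "delta_pos": the shift along the tool's x, y, z in mm, a list of three; "spin": the turn about the tool's z in rad. In form: [{"jaw": jaw, "delta_pos": [dx, dy, dz], "spin": spin}, ...]. A call has exactly 8 rows; each row is the pose to reach, as a shift and turn from the pose measured when the call began, along the tool's axes at that moment; what a row does not reach only later rows make up. A row lasts 1/8 s, in which the tool goes at most 62.5 mm and 10.7 degrees, less where a joint would pass 70% of its speed; a pose out of reach is approached as far as the arm can. A call with a gripper value outside its range is refused whole. The fingers move at their own pace and stop on an object; "squeeze" is the grip in N (left out, the last holds). Time passes only in rows, so rows that repeat a pose let the fingers close, or fill a call up. It gives the time, the measured TCP pose, the force and the opening at its end, in the units of the state.
- env.state(): the state, without advancing time (a new reading comes with each control period).
- cams.grab_frame(name): name is "scene" or "top" or "wrist"; returns the picture (384x512x3 uint8, red, green, blue); there is no depth.
- cams.calibration(name): a dict with "camera_matrix" (3x3 intrinsics, pixels), "rvec" (rotation vector, rad) and "tvec" (3), from world to camera coordinates, as OpenCV has them. Camera axes: x right, y down, z forward; pixel columns grow to the right and rows downward; lengths in mm; the calibration is good to about 2 mm. The wrist camera is an equidistant fisheye: a pixel r from the principal point sees the ray r / f radians off the axis. A picture is of the moment at which its call begins: read the wrist's pose just before it. calibration takes no time and is no camera call; for the wrist camera it gives the pose at the moment of the call.
- env.job_done(): hands the job in, once; it reports no verdict.
Trained networks look in the newest picture that a camera, given by its name, has taken for a name from the list of things; names that differ only in an ending like _2 or _b are one class to them, and where a whole thing is asked for, a point or a joint stands for the part that bears it (a point fixed in the world has none). Each returns a list of dicts, best first, with "confidence" (0 to 1); they miss things now and then, are a little off and sometimes report something else, mostly with a low value. They report only what shows in the picture. A call takes as long as a camera call.
- spotter.masks_of(camera, target): "region" (384x512 bool, what is visible of it) and "extent" ([left, top, right, bottom] in pixels, round what is visible of it).
The state is a dict: "time_s": time; "qpos": joint angles; "qvel": joint speeds; "effort": joint torques, N m; "ee_pos": TCP position; "ee_rot": TCP orientation; "force": force on the tool from outside, world axes, zero at the start; "torque": the same for the moment, N m; "gripper_width": finger opening in mm.
Only numpy, scipy, OpenCV 4.12 (cv2) and the standard library are available. Lean on these libraries where they do the work, as an engineer would, in place of code of your own. Each camera call takes 0.05 s, during which the arm holds its last target.

### The job

Take the loose steel tube out of its low cradle and lay it gently, without dropping it, in the two raised V rests of the weld fit-up jig, its plain end butted squarely up against the end of the tube already held there, ready to be welded. Then press the handle of the open toggle clamp down until the clamp locks with its rubber foot on the tube. Leave the tape measure, the magnet and the other things on the bench where they are.

Things in the scene. Friction and masses are not known exactly. Their poses are not given: they have to be found in the camera images.
- tube_center (a point): middle of the loose bright steel tube, on its axis. The tube is 180 mm long, 34 mm in diameter, about 0.26 kg, with a 51 mm ferrule flange (thin collar) round one end. Its y axis runs along the tube, from the flanged end (y = -90 mm) to the plain end (y = +90 mm). Grip it across its diameter from above, near its middle
- tube_end (a point): centre of the loose tube's plain end face, 90 mm along +y from its middle
- tube: the loose tube as a whole; origin and axes as tube_center
- cradle: low grey cradle, fixed, in which the tube starts, its axis level and 40 mm above the bench. Two V plates, 8 mm thick, stand 120 mm apart under the tube (60 mm either side of the cradle's middle); the fingers go down between them, with 34 mm from the tube's axis to the cradle's floor. Origin: middle, at bench level
- seat (a point): where the middle of the loose tube belongs in the jig: on the axis of its V rests, 60 mm above the bench. Axes: y along the tubes, towards the tube already held; x across, towards the clamp, away from the robot; z up
- jig: weld fit-up jig, fixed: a dark plate, top 12 mm above the bench, with two V rests, 10 mm thick, at y = -60 and +60 mm. The tube lies in their 90-degree V's, which open 20 mm to either side of the axis; their lips are 4 mm lower than the axis. Between the rests the space under the tube is free. Origin 60 mm below seat, same axes
- fixed_end (a point): centre of the end face of the tube already held in the jig: same diameter, same axis, 90 mm along +y from seat; the loose tube's plain end is to touch it. This tube sticks out 44 mm from its clamp block, which stands 90 mm above the bench
- clamp_grip (a point): upper side of the black grip (17 mm thick) of the toggle clamp's handle, 98 mm from the handle's pivot, 30 mm from its free end, at jig y = +60 mm. Open: the handle leans up and away from the tube, this point 138 mm along jig x and 185 mm above the bench, the free end 213 mm. Locked: handle about level, this point 164 mm along jig x and 106 mm above the bench
- clamp_handle (a joint): hinge of the handle on the clamp arm, rad: 0 open as found, rising as the handle is pressed; dead centre at 2.46, locked at its stop at 2.52. A straight push down with closed fingers at jig x = 145 mm, y = 60 mm to the end of the travel shuts it (the tips slide along the grip; a few newtons, then a hard stop). The arm, up to 20 mm wide, swings down over the tube meanwhile
- clamp_foot: the rubber foot, 18 mm across, at the tip of the clamp arm; sprung down onto the tube when the clamp is locked. Origin at the centre of its face
- tape_measure: bystander: tape measure, 32x82x60 mm, loose, on the near side of the jig; origin at its underside
- magnet_1: bystander: small welding magnet (orange core between two grey plates), 24x46x66 mm, standing loose beyond the cradle; origin at its underside

How it is judged (in metres and radians):
On the way, in this order (a step that is already met when the one before it is completed fails the run):
1. the loose tube lies in both V rests, butted against the held tube, the clamp still open (x of tube_center in the frame of seat between -0.003 and 0.003 m and z of tube_center in the frame of seat between -0.003 and 0.003 m and angle between the y axis of tube_center and the y axis of seat, either way round below 0.04 rad and distance between tube_end and fixed_end below 0.004 m and value of joint clamp_handle below 1 rad), for 0.2 s.
2. the clamp is pressed home on the tube (x of tube_center in the frame of seat between -0.003 and 0.003 m and z of tube_center in the frame of seat between -0.003 and 0.003 m and angle between the y axis of tube_center and the y axis of seat, either way round below 0.04 rad and distance between tube_end and fixed_end below 0.004 m and value of joint clamp_handle above 2.4 rad and contact force between clamp_foot and tube above 1 N), for 0.2 s.
At the end, for the whole second after the job is handed in: The tube lies at rest in both V rests (its middle within 3 mm of the seat axis across and in height, its axis within 0.04 rad of the jig's), its plain end within 4 mm of the held tube's end, centre to centre; the clamp handle is past 2.40 rad and the foot presses on the tube with more than 1 N (all of step 2 and linear speed of tube below 0.02 m/s); the robot touches nothing.
It fails at once if the tube is dropped (faster than 0.5 m/s while no finger holds it) (contact force between the fingers and tube below 0.05 N and linear speed of tube above 0.5 m/s).
It fails at once if the tape measure is moved more than 40 mm (distance of tape_measure from where it was at the start of the episode above 0.04 m).
It fails at once if the magnet is moved more than 40 mm (distance of magnet_1 from where it was at the start of the episode above 0.04 m).
It also fails if it takes over 45 s, if anything falls off the work surface, if the arm or the gripper's body presses on something with over 40 N, if the wrist force passes 120 N, or if a joint passes its speed limit or range.

## Working session

There is one attempt and no reset: what is moved stays moved. The work goes in short steps, Python scripts to look and compute and a tool call to move; the robot and the scene stay as the last step left them, time stands still between calls to the robot, and variables do not carry over. Pictures are saved under pics/ and viewed, and the job is handed in when it is done.

Besides the shell and the picture viewer there is one more tool, called as name(argument=value, ...), one argument or row to a line, values as JSON. apply_moves: Moves the arm, as the interface text tells. Its arguments: {"type":"object","properties":{"plan":{"type":"array"},"squeeze":{"type":"number"}},"required":["plan"]}

```bash
mkdir -p pics; ls; python3 - <<'E'
from workcell import env, cams, spotter
import cv2
print(env.state(), env.grip_depth)
for n in ["scene","top","wrist"]:
    c=cams.calibration(n);print(n,c)
    cv2.imwrite(f"pics/{n}0.png",cams.grab_frame(n)[:,:,::-1])
E
```

```text
pics
{'time_s': 0.0, 'qpos': array([-7.48302848e+01,  1.83505687e+01,  8.97060809e+01, -1.10351385e-03,
        7.20430704e+01, -1.14442536e+00]), 'qvel': array([ 0.05743413,  0.0675567 ,  0.0513749 , -0.10372231,  0.08277977,
        0.04227396]), 'effort': array([-7.03172591e-04, -4.12462091e+01, -2.31973618e+01,  7.27009191e-02,
        4.58882831e-02, -1.43389316e-04]), 'ee_pos': array([ 161.39772085, -551.36225366,  213.13322914]), 'ee_rot': array([-1.79900279e+02, -9.42715568e-04,  1.63144809e+01]), 'force': array([-0.26035362, -1.14022937,  0.5384251 ]), 'torque': array([ 0.00265086,  0.0170329 , -0.01870402]), 'gripper_width': 91.03856124348724} 18.8
scene {'camera_matrix': array([[403.14638015,   0.        , 257.78372737],
       [  0.        , 403.14638015, 189.43085755],
       [  0.        ,   0.        ,   1.        ]]), 'rvec': array([ 0.5984716 , -2.60771678,  1.22933297]), 'tvec': array([434.43839027, 272.44685816, 849.89192626])}
top {'camera_matrix': array([[395.87212286,   0.        , 250.16924019],
       [  0.        , 395.87212286, 193.72453637],
       [  0.        ,   0.        ,   1.        ]]), 'rvec': array([ 2.07902468, -2.13844342,  0.22540105]), 'tvec': array([-52.27661644, 510.78857488, 923.52084196])}
wrist {'camera_matrix': array([[297.31863964,   0.        , 250.60682472],
       [  0.        , 297.31863964, 194.61216262],
       [  0.        ,   0.        ,   1.        ]]), 'rvec': array([-2.32894933,  1.74593624,  0.24508574]), 'tvec': array([-575.36100791,  -30.95478211,  391.91681526])}
```

View pics/scene0.png

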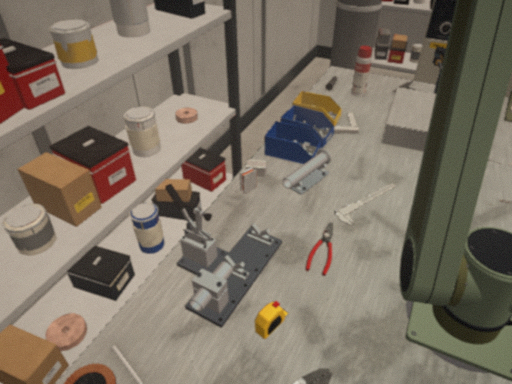

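View pics/top0.png

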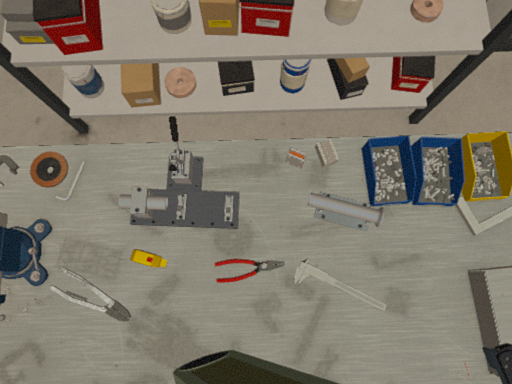

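View pics/wrist0.png

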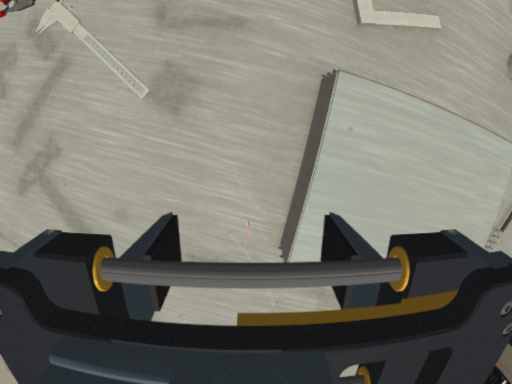

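```bash
cat > h.py <<'E'
from workcell import env, cams, spotter
import cv2, numpy as np
from scipy.spatial.transform import Rotation as Ro
def ray(name,px,cal=None):
    c=cal or cams.calibration(name); K=c["camera_matrix"]; R=cv2.Rodrigues(c["rvec"])[0]; t=c["tvec"]
    px=np.atleast_2d(np.float64(px)); u=(px[:,0]-K[0,2])/K[0,0]; v=(px[:,1]-K[1,2])/K[1,1]
    if name=="wrist":
        r=np.hypot(u,v)+1e-12; d=np.c_[u/r*np.sin(r),v/r*np.sin(r),np.cos(r)]
    else: d=np.c_[u,v,np.ones(len(u))]
    return -R.T@t, d@R
def onz(name,px,z,cal=None):
    o,d=ray(name,px,cal); return o+d*((z-o[2])/d[:,2])[:,None]
def proj(name,P,cal=None):
    c=cal or cams.calibration(name); K=c["camera_matrix"]; R=cv2.Rodrigues(c["rvec"])[0]
    p=np.atleast_2d(P)@R.T+c["tvec"]
    if name=="wrist":
        th=np.arctan2(np.hypot(p[:,0],p[:,1]),p[:,2]); ph=np.arctan2(p[:,1],p[:,0]); u=np.c_[th*np.cos(ph),th*np.sin(ph)]
    else: u=p[:,:2]/p[:,2:]
    return u*K[0,0]+K[:2,2]
E
python3 - <<'E'
from h import *
im=cams.grab_frame("top")
for n in ["tube","jig","cradle","clamp_handle","tape_measure","magnet_1"]:
    for m in spotter.masks_of("top",n)[:2]:
        ys,xs=np.nonzero(m["region"]); print(n,m["confidence"],m["extent"],len(xs))
        r=cv2.minAreaRect(np.c_[xs,ys].astype(np.float32)); print(r, onz("top",[r[0]],40).round(1)); 
a=cv2.resize(im[110:250,100:260],None,fx=5,fy=4.2857*1.1667,interpolation=cv2.INTER_CUBIC)[:,:,::-1]
cv2.imwrite("pics/zt1.png",cv2.resize(im[120:240,110:260],None,fx=5,fy=5,interpolation=cv2.INTER_CUBIC)[:,:,::-1])
cv2.imwrite("pics/zt2.png",cv2.resize(im[130:250,270:420],None,fx=5,fy=5,interpolation=cv2.INTER_CUBIC)[:,:,::-1])
s=cams.grab_frame("scene")
cv2.imwrite("pics/zs1.png",cv2.resize(s[140:340,150:350],None,fx=3,fy=3,interpolation=cv2.INTER_CUBIC)[:,:,::-1])
E
```

```text
tube 0.83 [310.0, 192.7, 384.3, 224.7] 1026
((345.5329284667969, 209.11756896972656), (76.14012908935547, 17.893362045288086), 12.43956184387207) [[ 466.4 -302.5   40. ]]
jig 0.67 [119.8, 115.6, 242.1, 228.7] 5575
((174.5419158935547, 196.0902557373047), (127.57710266113281, 101.65445709228516), 50.343055725097656) [[511.6 123.   40. ]]
cradle 0.77 [317.2, 197.8, 372.1, 231.8] 552
((343.70855712890625, 211.10752868652344), (55.07234573364258, 25.90741729736328), 14.743562698364258) [[ 461.5 -297.6   40. ]]
clamp_handle 0.78 [172.4, 116.6, 178.2, 156.9] 215
((174.8076934814453, 136.4615478515625), (39.567081451416016, 7.442083835601807), 82.87498474121094) [[669.6 124.3  40. ]]
tape_measure 0.77 [128.9, 247.6, 170.0, 268.0] 444
((148.7884521484375, 258.0577087402344), (37.26206588745117, 13.924245834350586), 11.309932708740234) [[359.7 183.5  40. ]]
magnet_1 0.63 [283.1, 145.1, 307.1, 164.3] 277
((295.8879699707031, 157.59483337402344), (17.595062255859375, 15.888081550598145), 23.198591232299805) [[ 603.4 -186.2   40. ]]
```

View pics/zt1.png

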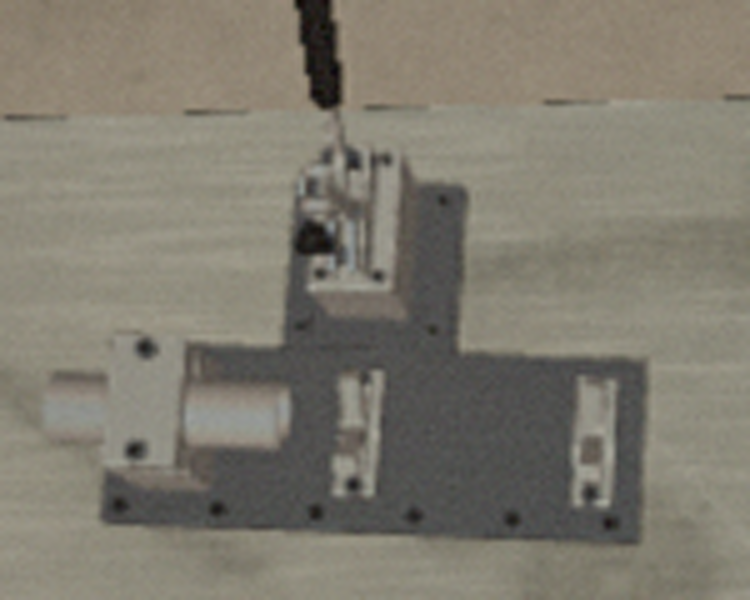

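View pics/zt2.png

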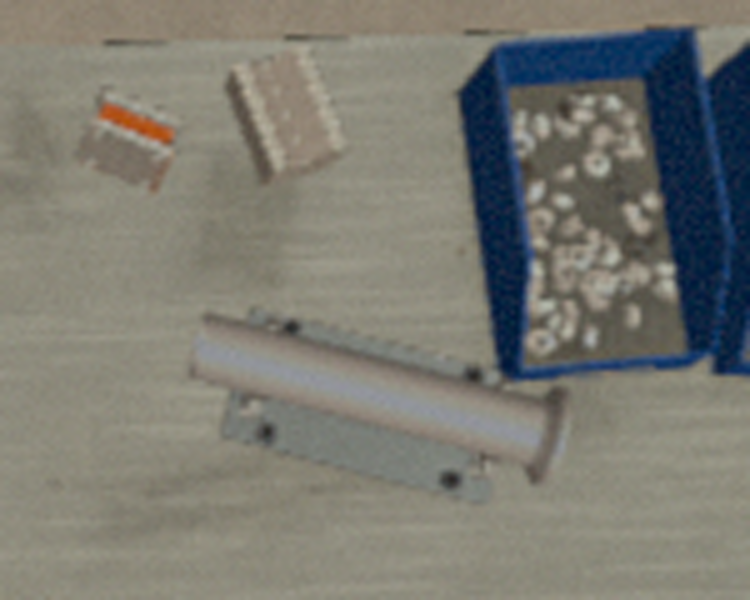

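View pics/zs1.png

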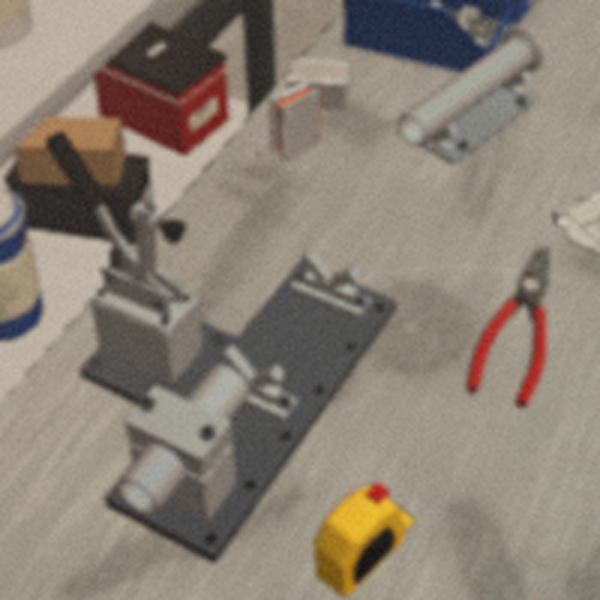

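```bash
python3 - <<'E'
from h import *
a=onz("top",[[270+199/5,130+346/5],[270+553/5,130+435/5]],40); print(a, np.linalg.norm(a[0]-a[1]), a.mean(0)); d=a[0]-a[1]; print(np.degrees(np.arctan2(d[0],d[1])))
# jig: tube fixed end, V rests, plate corners
q=lambda x,y:[110+x/5,120+y/5]
b=onz("top",[q(288,416)],60);print("fixed end",b)
c=onz("top",[q(647,360),q(638,542),q(102,522)],12);print(c)
v=onz("top",[q(357,432),q(595,442)],50);print(v)
print(onz("top",[q(320,95)],185))
st=env.state();print(st["ee_pos"],st["ee_rot"])
cal=cams.calibration("wrist");R=cv2.Rodrigues(cal["rvec"])[0];cpos=-R.T@cal["tvec"];Rt=Ro.from_euler("xyz",st["ee_rot"],degrees=True).as_matrix()
print("cam in tool",Rt.T@(cpos-st["ee_pos"]),"axes\n",(Rt.T@R.T).round(3)); print(Rt.round(3))
E
```

```text
[[ 494.01048328 -215.28724978   40.        ]
 [ 444.16065994 -387.62359583   40.        ]] 179.40128499991295 [ 469.08557161 -301.4554228    40.        ]
16.132983816991874
fixed end [[489.98865705 135.86851317  60.        ]]
[[523.66328215 -39.08936585  12.        ]
 [429.39833768 -32.44590049  12.        ]
 [447.28883856 239.58954933  12.        ]]
[[482.95353764 103.79090137  50.        ]
 [474.61272253 -13.51021811  50.        ]]
[[608.83245447  97.85622397 185.        ]]
[ 161.57031162 -551.81701231  213.94202705] [-1.79999814e+02 -2.16276017e-04  1.63223415e+01]
cam in tool [  76.9576896     1.14992795 -171.44200303] axes
 [[-0.001 -0.962 -0.274]
 [ 1.    -0.001 -0.   ]
 [-0.    -0.274  0.962]]
[[ 0.96   0.281  0.   ]
 [ 0.281 -0.96   0.   ]
 [ 0.    -0.    -1.   ]]
```

apply_moves(
  plan=[
    {"jaw": 0, "delta_pos": [45, -18, 5], "spin": -0.12},
    {"jaw": 0, "delta_pos": [95, -38, 15], "spin": -0.28},
    {"jaw": 0, "delta_pos": [150, -60, 25], "spin": -0.45},
    {"jaw": 0, "delta_pos": [205, -83, 35], "spin": -0.62},
    {"jaw": 0, "delta_pos": [260, -105, 45], "spin": -0.78},
    {"jaw": 0, "delta_pos": [315, -127, 52], "spin": -0.92},
    {"jaw": 0, "delta_pos": [360, -145, 54], "spin": -1.003},
    {"jaw": 0, "delta_pos": [360, -145, 54], "spin": -1.003},
  ],
  squeeze=25,
)

```text
time_s: 1.55
ee_pos: [468.5, -309.5, 159.7]
ee_rot: [180.0, -0.0, 74.0]
force: [0.4, 0.0, -0.3]
gripper_width: 91.5
```

```bash
python3 - <<'E'
from h import *
st=env.state();print(st["time_s"],st["ee_pos"],st["ee_rot"],st["qpos"])
im=cams.grab_frame("wrist"); cv2.imwrite("pics/w1.png",cv2.resize(im[:,:,::-1],None,fx=1.5,fy=1.5,interpolation=cv2.INTER_CUBIC))
np.save("w1.npy",im)
E
```

```text
1.55 [ 468.50250365 -309.49203654  159.66847842] [ 1.79984521e+02 -2.55698950e-02  7.40485484e+01] [-3.46396913e+01  1.93773685e+01  9.62760540e+01  3.23743719e-02
  6.43401109e+01 -1.87022536e+01]
```

View pics/w1.png

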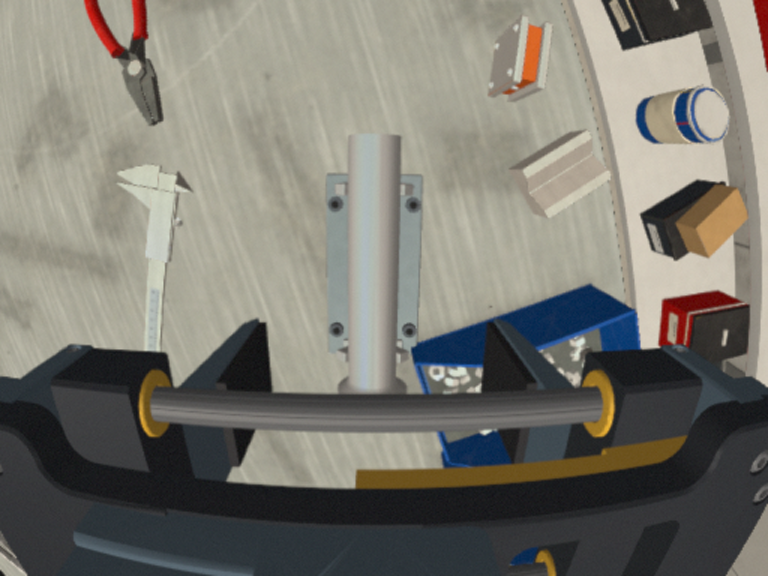

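```bash
python3 - <<'E'
from h import *
im=np.load("w1.npy"); g=cv2.GaussianBlur(im,(3,3),0).astype(float).sum(2)
print(onz("top",[[270+520/5,130+375/5],[270+460/5,130+90/5]],50), onz("top",[[374,205]],0))
print(onz("wrist",[[415/1.5,350/1.5],[590/1.5,288/1.5]],50),onz("wrist",[[415/1.5,350/1.5]],30))
for z in (40,):
  for r in (100,120,140,160,180,200,225):
    row=g[r,215:285]; 
    print(r, np.abs(np.diff(row)).argsort()[::-1][:5]+215)
  print(onz("wrist",[[249.5,90.5]],57),onz("wrist",[[249.5,90.5]],40))
  P=onz("wrist",[[249.8,110],[249.8,220]],57);print(P); d=P[0]-P[1]; print(np.degrees(np.arctan2(d[0],d[1])))
print(onz("wrist",[[375/1.5,262/1.5],[334.5/1.5,204/1.5],[415.5/1.5,204/1.5],[336/1.5,330/1.5],[410/1.5,330/1.5]],6))
E
```

```text
[[ 472.96965042 -370.9536996    50.        ]
 [ 620.93435356 -354.31413847   50.        ]] [[ 481.85318616 -386.94133806    0.        ]]
[[ 480.49157391 -361.70153602   50.        ]
 [ 612.83369098 -353.75737725   50.        ]] [[ 479.91902144 -370.53750014   30.        ]]
100 [266 267 265 261 231]
120 [266 267 281 282 265]
140 [266 271 281 265 272]
160 [265 266 280 259 281]
180 [265 264 266 280 279]
200 [264 265 279 257 258]
225 [264 263 265 232 260]
[[ 493.02475821 -218.02635929   57.        ]] [[ 493.30284463 -216.81940635   40.        ]]
[[ 488.28209654 -235.40869911   57.        ]
 [ 458.78993388 -337.26549153   57.        ]]
16.14812844613687
[[ 468.50359195 -304.00436262    6.        ]
 [ 452.22146427 -254.08113512    6.        ]
 [ 508.91825244 -270.4770938     6.        ]
 [ 424.18768045 -347.52066251    6.        ]
 [ 479.70549367 -363.52943964    6.        ]]
```

apply_moves(
  plan=[
    {"jaw": 0.28, "delta_pos": [1, -2, 30], "spin": 0.003},
    {"jaw": 0.28, "delta_pos": [1, -2, 65], "spin": 0.003},
    {"jaw": 0.28, "delta_pos": [1, -2, 95], "spin": 0.003},
    {"jaw": 0.28, "delta_pos": [1, -2, 120], "spin": 0.003},
    {"jaw": 0.28, "delta_pos": [1, -2, 134], "spin": 0.003},
    {"jaw": 0.28, "delta_pos": [1, -2, 138], "spin": 0.003},
    {"jaw": 0.28, "delta_pos": [1, -2, 138], "spin": 0.003},
    {"jaw": 0.28, "delta_pos": [1, -2, 138], "spin": 0.003},
  ],
)

```text
time_s: 2.6
ee_pos: [465.9, -309.7, 22.7]
ee_rot: [179.9, 0.1, 73.8]
force: [0.1, 0.6, 1.0]
gripper_width: 65.8
```

```bash
python3 - <<'E'
from h import *
im=cams.grab_frame("wrist"); cv2.imwrite("pics/w2.png",cv2.resize(im[:,:,::-1],None,fx=1.5,fy=1.5,interpolation=cv2.INTER_CUBIC))
E
```

```text
(no output)
```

View pics/w2.png

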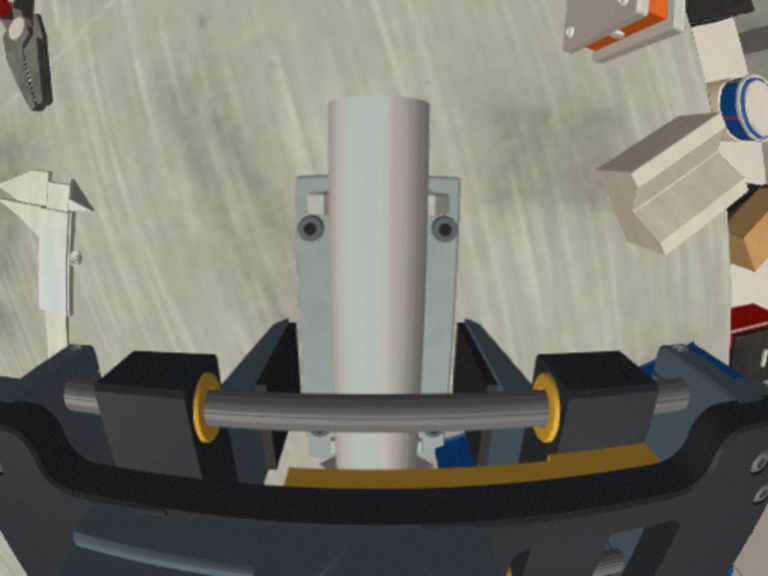

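apply_moves(
  plan=[
    {"jaw": 1, "delta_pos": [0, 0, 0], "spin": 0},
    {"jaw": 1, "delta_pos": [0, 0, 0], "spin": 0},
    {"jaw": 1, "delta_pos": [0, 0, 0], "spin": 0},
    {"jaw": 1, "delta_pos": [0, 0, 0], "spin": 0},
    {"jaw": 1, "delta_pos": [0, 0, 0], "spin": 0},
    {"jaw": 1, "delta_pos": [0, 0, -5], "spin": 0},
    {"jaw": 1, "delta_pos": [0, 0, -15], "spin": 0},
    {"jaw": 1, "delta_pos": [0, 0, -25], "spin": 0},
  ],
  squeeze=25,
)

```text
time_s: 3.65
ee_pos: [465.7, -309.5, 48.3]
ee_rot: [179.9, 0.1, 73.8]
force: [0.0, -0.6, -2.9]
gripper_width: 33.7
```

apply_moves(
  plan=[
    {"jaw": 1, "delta_pos": [0, 0, -30], "spin": 0},
    {"jaw": 1, "delta_pos": [5, -2, -70], "spin": 0},
    {"jaw": 1, "delta_pos": [40, -10, -105], "spin": -0.04},
    {"jaw": 1, "delta_pos": [90, -23, -120], "spin": -0.09},
    {"jaw": 1, "delta_pos": [145, -38, -122], "spin": -0.15},
    {"jaw": 1, "delta_pos": [200, -52, -122], "spin": -0.19},
    {"jaw": 1, "delta_pos": [240, -62, -122], "spin": -0.215},
    {"jaw": 1, "delta_pos": [246, -64, -122], "spin": -0.215},
  ],
)

```text
time_s: 4.65
ee_pos: [472.6, -53.1, 170.6]
ee_rot: [179.9, 0.0, 86.3]
force: [-0.1, -1.6, -3.5]
gripper_width: 33.4
```

```bash
python3 - <<'E'
from h import *
st=env.state();print(st["time_s"],st["ee_pos"],st["ee_rot"],st["force"]); np.savez("c3.npz",**cams.calibration("wrist"),p=st["ee_pos"],r=st["ee_rot"])
im=cams.grab_frame("wrist"); np.save("w3.npy",im);cv2.imwrite("pics/w3.png",cv2.resize(im[:,:,::-1],None,fx=1.5,fy=1.5,interpolation=cv2.INTER_CUBIC))
E
```

```text
4.65 [472.60932012 -53.11701445 170.63760159] [1.79928396e+02 4.74335886e-02 8.62845231e+01] [-0.0538386  -1.573961   -3.54033611]
```

View pics/w3.png

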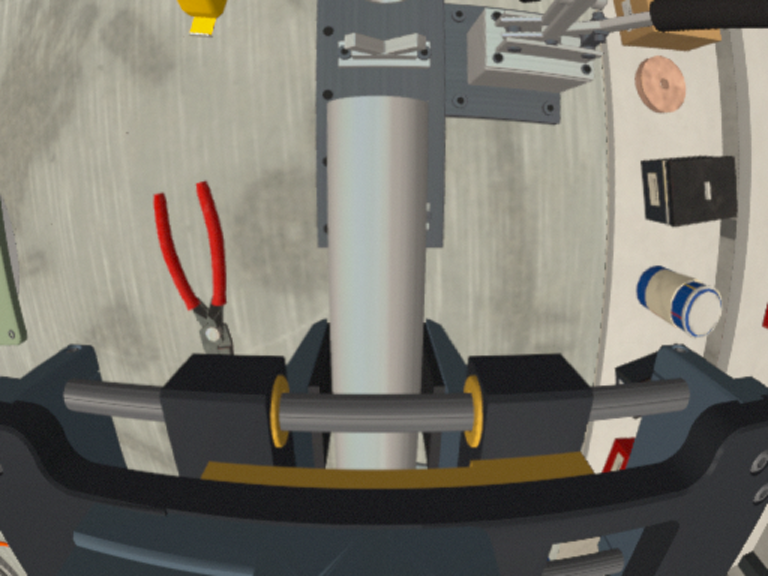

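```bash
python3 - <<'E'
from h import *
z=np.load("c3.npz"); cal={k:z[k] for k in("camera_matrix","rvec","tvec")}
f=lambda x,y:[x/1.5,y/1.5]
# V bottom notch and lips of rest +60: 
print("tube end axis", onz("wrist",[f(377.5,97)],z['p'][2]+18.8+10,cal),onz("wrist",[f(377.5,97)],z['p'][2]+18.8+17,cal))
e=onz("wrist",[f(378,110),f(377,300)],z['p'][2]+18.8+17,cal);print(e); d=e[0]-e[1];print("heading off",np.degrees(np.arctan2(d[0],d[1])))
print("rest lips z56", onz("wrist",[f(346,38),f(424,40)],56,cal))
c=onz("wrist",[f(316,247),f(443,247),f(317,20),f(316,150)],12,cal);print("plate",c)
for a,b in((0,1),(0,2)):
    d=c[b]-c[a];print(np.degrees(np.arctan2(d[1],d[0])),np.linalg.norm(d))
im=np.load("w3.npy"); cv2.imwrite("pics/w3z.png",cv2.resize(im[0:75,205:305][:,:,::-1],None,fx=8,fy=8,interpolation=cv2.INTER_CUBIC))
E
```

```text
tube end axis [[479.5657491   45.79167275 199.43760159]] [[479.45844644  44.67410824 206.43760159]]
[[479.3426369   40.63786561 206.43760159]
 [475.19448974 -18.28666644 206.43760159]]
heading off 4.026843497834362
rest lips z56 [[464.45161823 110.04383711  56.        ]
 [513.85820168 105.81152     56.        ]]
plate [[428.83527571 -32.84501391  12.        ]
 [524.5824169  -39.10448058  12.        ]
 [441.89544605 140.4409532   12.        ]
 [434.95682255  39.71654573  12.        ]]
-3.7403873773057 95.95152926584993
85.68989560608179 173.77742789546016
```

View pics/w3z.png

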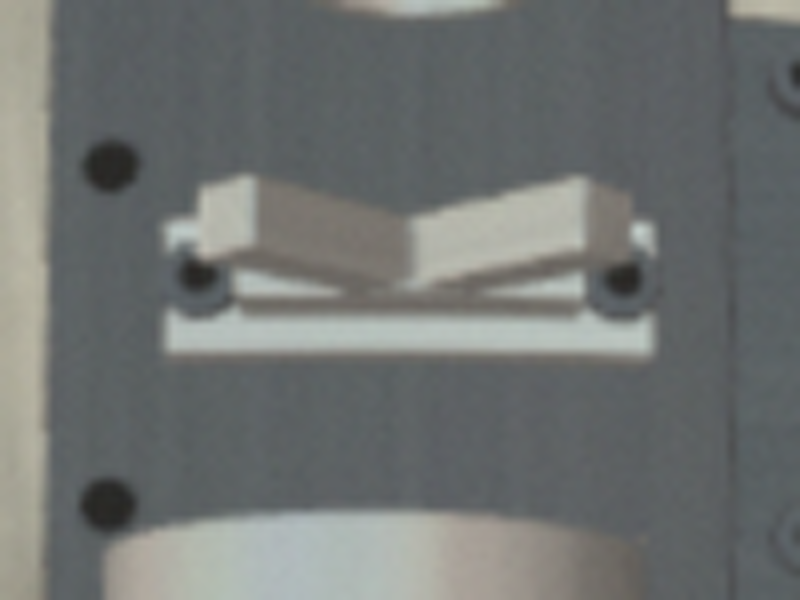

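```bash
python3 - <<'E'
from h import *
z=np.load("c3.npz"); cal={k:z[k] for k in("camera_matrix","rvec","tvec")}
f=lambda x,y:[x/8+205-.4,y/8-.4]
a=onz("wrist",[f(255,258),f(588,258)],56,cal);print(a,a.mean(0),"y55 near lip",np.linalg.norm(a[0]-a[1]))
a=onz("wrist",[f(255,177),f(588,177)],56,cal);print(a.mean(0),"far lip y65",np.linalg.norm(a[0]-a[1]))
print("notch",onz("wrist",[f(410,285)],36,cal))
print("fixed top rim",onz("wrist",[f(415,15)],77,cal))
E
```

```text
[[469.5552785  102.77780256  56.        ]
 [509.07273513 100.53143143  56.        ]] [489.31400682 101.65461699  56.        ] y55 near lip 39.58125265969255
[490.03177579 112.23745717  56.        ] far lip y65 39.72025315596782
notch [[488.38840961 103.24282041  36.        ]]
fixed top rim [[489.71863902 125.70939832  77.        ]]
```

apply_moves(
  plan=[
    {"jaw": 1, "delta_pos": [10, 2, 10], "spin": 0},
    {"jaw": 1, "delta_pos": [25, 3, 27], "spin": 0},
    {"jaw": 1, "delta_pos": [40, 4, 47], "spin": 0},
    {"jaw": 1, "delta_pos": [53, 5, 67], "spin": 0},
    {"jaw": 1, "delta_pos": [62, 6, 84], "spin": 0},
    {"jaw": 1, "delta_pos": [66, 6, 93], "spin": 0},
    {"jaw": 1, "delta_pos": [67, 6, 94], "spin": 0},
    {"jaw": 1, "delta_pos": [67, 6, 94], "spin": 0},
  ],
)

```text
time_s: 5.7
ee_pos: [483.7, 12.3, 76.9]
ee_rot: [179.9, 0.1, 86.2]
force: [0.5, -0.3, -3.2]
gripper_width: 33.5
```

```bash
python3 - <<'E'
from h import *
st=env.state();print(st["time_s"],st["ee_pos"],st["ee_rot"],st["force"]); np.savez("c4.npz",**cams.calibration("wrist"),p=st["ee_pos"],r=st["ee_rot"])
im=cams.grab_frame("wrist"); np.save("w4.npy",im);cv2.imwrite("pics/w4.png",cv2.resize(im[0:200,120:380][:,:,::-1],None,fx=3,fy=3,interpolation=cv2.INTER_CUBIC))
t=cams.grab_frame("top");cv2.imwrite("pics/t4.png",cv2.resize(t[120:240,110:260],None,fx=5,fy=5,interpolation=cv2.INTER_CUBIC)[:,:,::-1])
t=cams.grab_frame("scene");cv2.imwrite("pics/s4.png",cv2.resize(t[180:330,150:350],None,fx=4,fy=4,interpolation=cv2.INTER_CUBIC)[:,:,::-1])
E
```

```text
5.7 [483.66656821  12.27259952  76.85496311] [1.79878866e+02 5.58568730e-02 8.61859635e+01] [ 0.52288185 -0.33099622 -3.21222816]
```

View pics/w4.png

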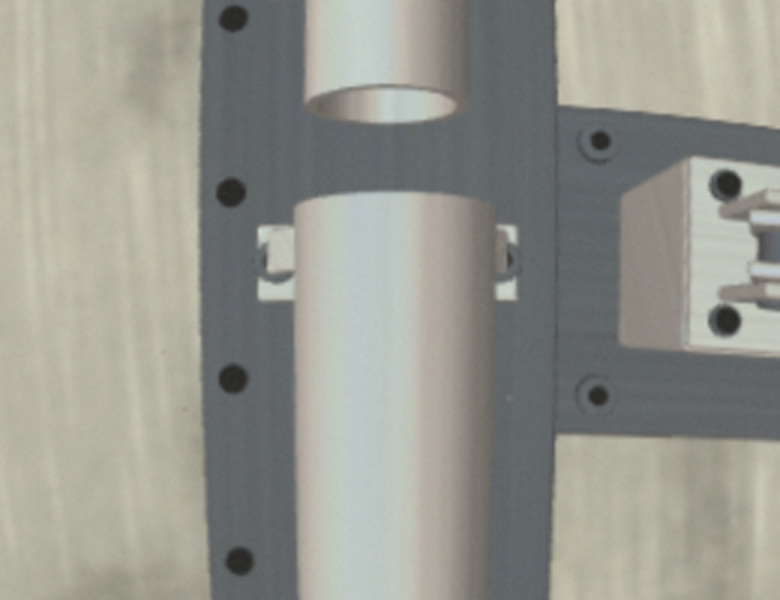

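View pics/s4.png

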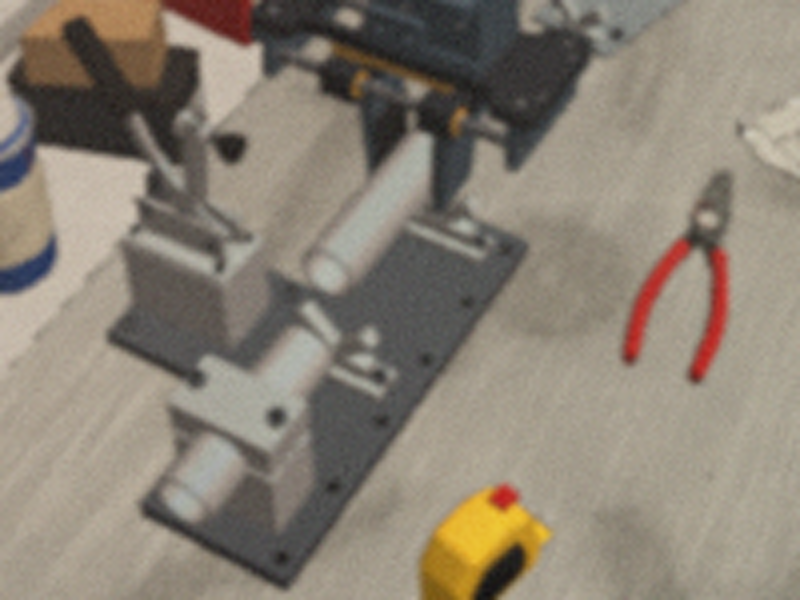

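View pics/t4.png

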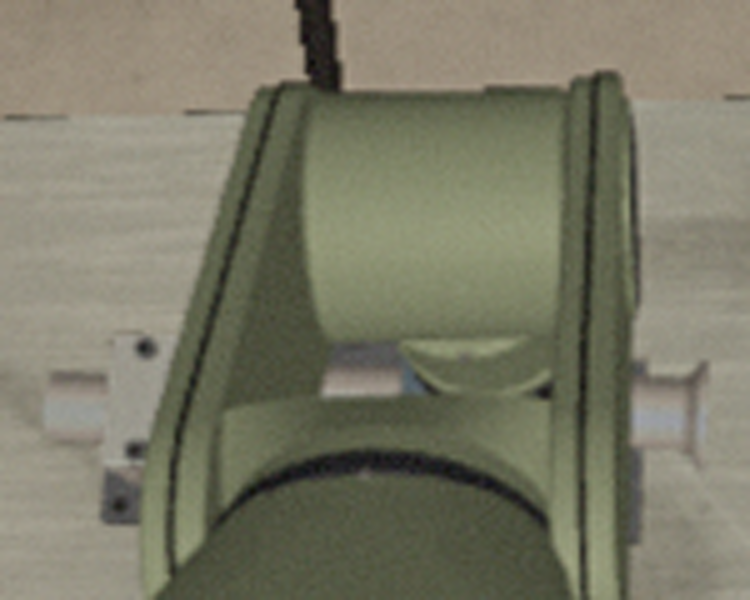

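```bash
python3 - <<'E'
from h import *
z=np.load("c4.npz"); cal={k:z[k] for k in("camera_matrix","rvec","tvec")}
f=lambda x,y:[x/3+120-.33,y/3-.33]
print("cam",-cv2.Rodrigues(cal['rvec'])[0].T@cal['tvec'])
print("fixed face bottom z43",onz("wrist",[f(385,123)],43,cal),"top z77", onz("wrist",[f(385,85)],77,cal))
print("fixed sides z60",onz("wrist",[f(303,100),f(466,100)],60,cal).tolist(), onz("wrist",[f(306,20),f(469,20)],60,cal).tolist())
ax=z['p'][2]+18.8
print("held end top",ax,onz("wrist",[f(394,191)],ax+17,cal),onz("wrist",[f(295,205),f(494,205)],ax,cal).tolist(),onz("wrist",[f(298,540),f(490,540)],ax,cal).tolist())
print("lips outer z56",onz("wrist",[f(258,262),f(518,262)],18,cal).mean(0))
E
```

```text
cam [488.42759688  88.43311377 248.21315224]
fixed face bottom z43 [[490.49072938 138.52517854  43.        ]] top z77 [[490.66934136 138.02385295  77.        ]]
fixed sides z60 [[473.6074482514522, 141.02950287400753, 60.0], [507.53167532578965, 138.6446044106887, 60.0]] [[475.2951609487759, 159.63082391234698, 60.0], [509.58979136900587, 157.2558299266248, 60.0]]
held end top 95.6549631077326 [[490.4081881  110.68414192 112.65496311]] [[473.8800998682351, 112.39946336858098, 95.65496310773258], [507.321242738941, 110.17449099693337, 95.65496310773258]] [[469.7282245044491, 54.25569852847831, 95.65496310773258], [503.4774217811949, 51.96448826493586, 95.65496310773258]]
lips outer z56 [489.04697426 108.33152923  18.        ]
```

apply_moves(
  plan=[
    {"jaw": 1, "delta_pos": [5, -1, 3], "spin": 0},
    {"jaw": 1, "delta_pos": [12, -1.6, 8], "spin": 0},
    {"jaw": 1, "delta_pos": [18, -1.6, 15], "spin": 0},
    {"jaw": 1, "delta_pos": [22, -1.6, 21], "spin": 0},
    {"jaw": 1, "delta_pos": [22, -1.6, 26], "spin": 0},
    {"jaw": 1, "delta_pos": [22, -1.6, 29], "spin": 0},
    {"jaw": 1, "delta_pos": [22, -1.6, 31], "spin": 0},
    {"jaw": 1, "delta_pos": [22, -1.6, 31], "spin": 0},
  ],
)

```text
time_s: 6.85
ee_pos: [483.6, 34.3, 46.0]
ee_rot: [179.9, 0.1, 86.2]
force: [-0.1, 0.6, -1.8]
gripper_width: 33.5
```

```bash
python3 - <<'E'
from h import *
st=env.state();print(st["time_s"],st["ee_pos"],st["ee_rot"],st["force"]); np.savez("c5.npz",**cams.calibration("wrist"),p=st["ee_pos"],r=st["ee_rot"])
im=cams.grab_frame("wrist"); np.save("w5.npy",im);cv2.imwrite("pics/w5.png",cv2.resize(im[0:150,150:350][:,:,::-1],None,fx=4,fy=4,interpolation=cv2.INTER_CUBIC))
E
```

```text
6.85 [483.62895221  34.26162791  46.02184213] [1.79854835e+02 5.17944550e-02 8.61810040e+01] [-0.08632819  0.61145373 -1.8223608 ]
```

View pics/w5.png

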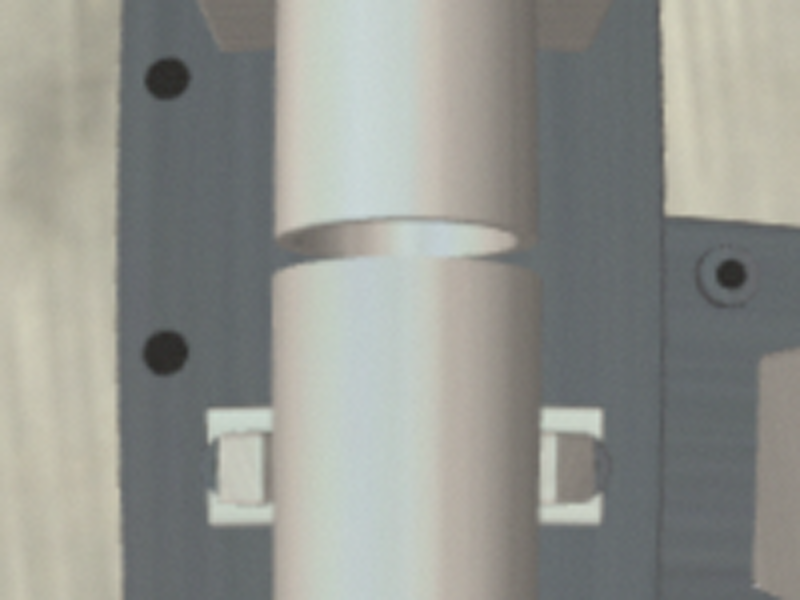

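apply_moves(
  plan=[
    {"jaw": 1, "delta_pos": [1, 0, 0], "spin": 0},
    {"jaw": 1, "delta_pos": [2, 0, 0.5], "spin": 0},
    {"jaw": 1, "delta_pos": [3, 0, 1], "spin": 0},
    {"jaw": 1, "delta_pos": [3.5, 0, 1.5], "spin": 0},
    {"jaw": 1, "delta_pos": [4, 0, 2], "spin": 0},
    {"jaw": 1, "delta_pos": [4.5, 0, 2], "spin": 0},
    {"jaw": 1, "delta_pos": [4.5, 0, 2], "spin": 0},
    {"jaw": 1, "delta_pos": [4.5, 0, 2], "spin": 0},
  ],
  squeeze=15,
)

```text
time_s: 7.9
ee_pos: [484.0, 38.8, 44.2]
ee_rot: [179.8, 0.1, 86.2]
force: [-0.7, 0.6, -3.8]
gripper_width: 33.8
```

```bash
python3 - <<'E'
from h import *
st=env.state();print(st["time_s"],st["ee_pos"],st["ee_rot"],st["force"])
im=cams.grab_frame("wrist"); cv2.imwrite("pics/w6.png",cv2.resize(im[0:150,150:350][:,:,::-1],None,fx=4,fy=4,interpolation=cv2.INTER_CUBIC))
E
```

```text
7.9 [484.04240805  38.75862056  44.15943934] [1.79836695e+02 5.18030075e-02 8.61847582e+01] [-0.72288181  0.5566298  -3.82231802]
```

View pics/w6.png

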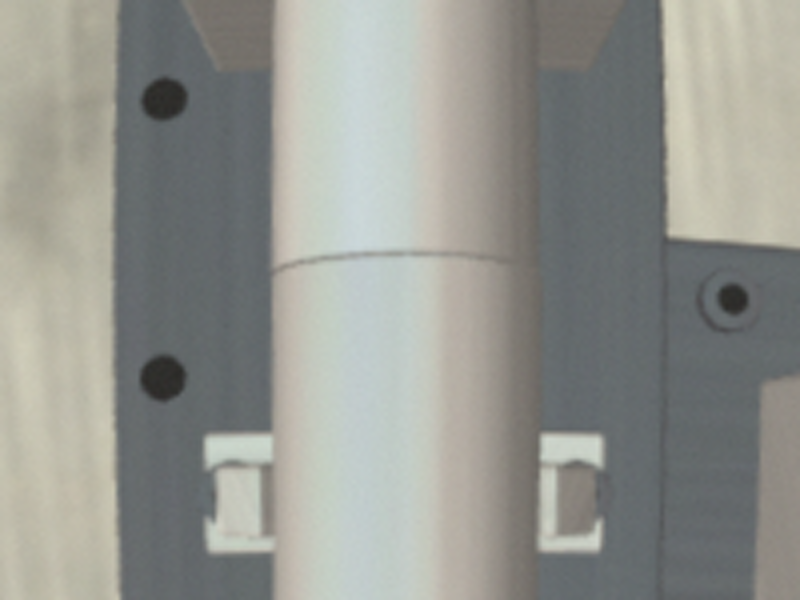

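apply_moves(
  plan=[
    {"jaw": 1, "delta_pos": [0.3, 0, 0.3], "spin": 0},
    {"jaw": 1, "delta_pos": [0.6, 0, 0.6], "spin": 0},
    {"jaw": 1, "delta_pos": [0.8, 0, 0.9], "spin": 0},
    {"jaw": 1, "delta_pos": [1, 0, 1.2], "spin": 0},
    {"jaw": 1, "delta_pos": [1.2, 0, 1.5], "spin": 0},
    {"jaw": 1, "delta_pos": [1.2, 0, 1.7], "spin": 0},
    {"jaw": 1, "delta_pos": [1.2, 0, 1.7], "spin": 0},
    {"jaw": 1, "delta_pos": [1.2, 0, 1.7], "spin": 0},
  ],
)

```text
time_s: 8.95
ee_pos: [484.5, 39.5, 42.8]
ee_rot: [179.8, 0.1, 86.2]
force: [-0.5, -5.2, 3.4]
gripper_width: 33.4
```

```bash
python3 - <<'E'
from h import *
st=env.state();print(st["time_s"],st["ee_pos"],st["ee_rot"],st["force"],st["torque"])
im=cams.grab_frame("wrist"); cv2.imwrite("pics/w7.png",cv2.resize(im[0:150,150:350][:,:,::-1],None,fx=4,fy=4,interpolation=cv2.INTER_CUBIC))
E
```

```text
8.95 [484.46089198  39.53276564  42.79962986] [1.79787160e+02 8.79734385e-02 8.62103866e+01] [-0.51746739 -5.19122089  3.38362371] [-0.89146676 -0.01015055  0.19122983]
```

View pics/w7.png

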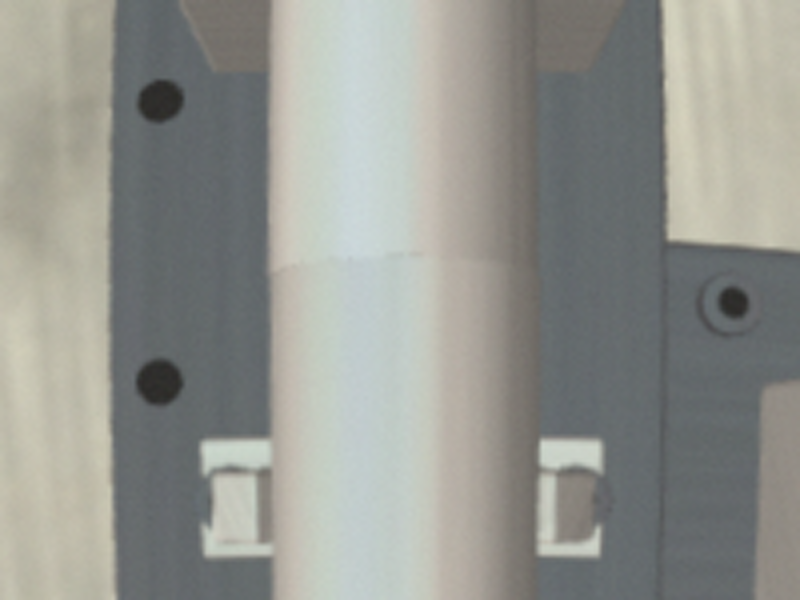

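apply_moves(
  plan=[
    {"jaw": 0.9, "delta_pos": [0, 0, 0], "spin": 0},
    {"jaw": 0.6, "delta_pos": [0, 0, 0], "spin": 0},
    {"jaw": 0.5, "delta_pos": [0, 0, 0], "spin": 0},
    {"jaw": 0.4, "delta_pos": [0, 0, 0], "spin": 0},
    {"jaw": 0.35, "delta_pos": [0, 0, 0], "spin": 0},
    {"jaw": 0.3, "delta_pos": [0, 0, 0], "spin": 0},
    {"jaw": 0.3, "delta_pos": [0, 0, 0], "spin": 0},
    {"jaw": 0.3, "delta_pos": [0, 0, -3], "spin": 0},
  ],
)

```text
time_s: 10.0
ee_pos: [484.2, 39.5, 45.7]
ee_rot: [179.8, 0.1, 86.2]
force: [0.7, 0.5, -0.1]
gripper_width: 63.9
```

```bash
python3 - <<'E'
from h import *
st=env.state();print(st["time_s"],st["ee_pos"],st["ee_rot"],st["force"],st["gripper_width"])
im=cams.grab_frame("wrist"); cv2.imwrite("pics/w8.png",cv2.resize(im[:,:,::-1],None,fx=1.5,fy=1.5,interpolation=cv2.INTER_CUBIC))
t=cams.grab_frame("scene");cv2.imwrite("pics/s8.png",cv2.resize(t[180:330,150:350],None,fx=4,fy=4,interpolation=cv2.INTER_CUBIC)[:,:,::-1])
E
```

```text
10.0 [484.23462498  39.49156366  45.73076474] [1.79822947e+02 9.28433016e-02 8.62055785e+01] [ 0.71072698  0.50239459 -0.1391642 ] 63.86608749272804
```

View pics/w8.png

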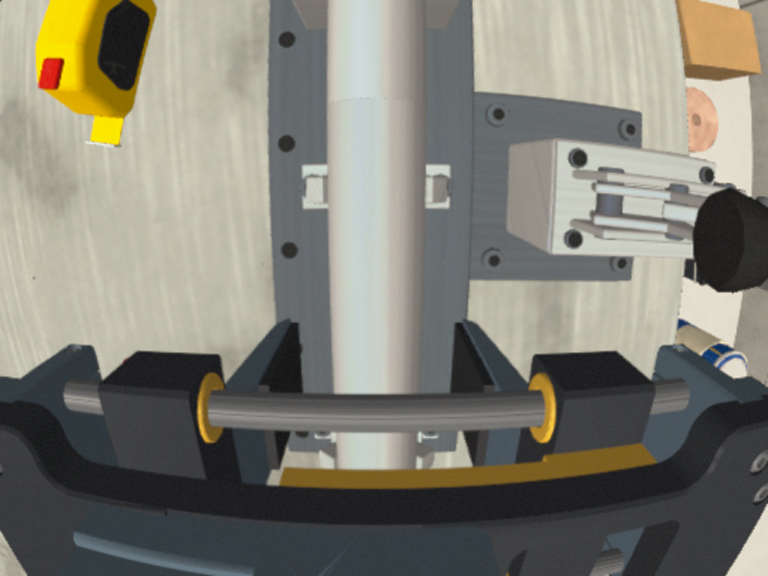

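View pics/s8.png

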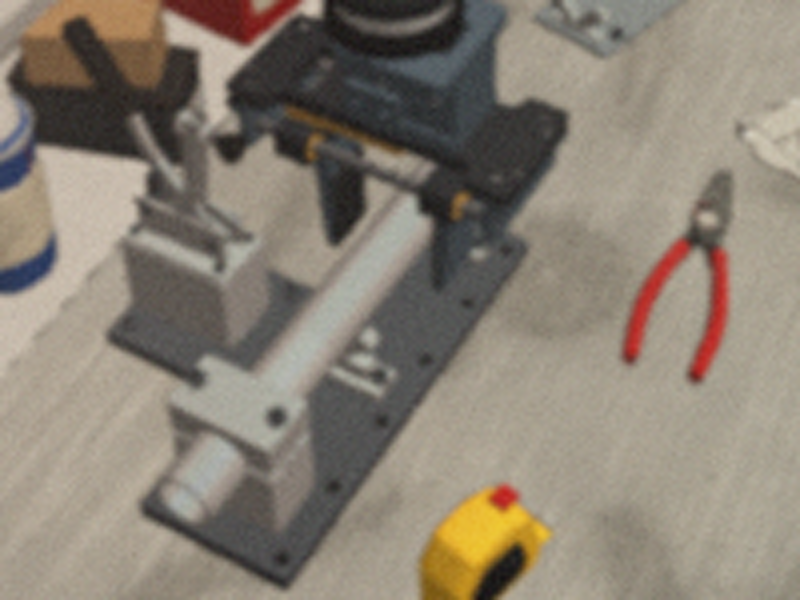

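```bash
python3 - <<'E'
from h import *
def tri(a,b):
    o1,d1=ray("top",[a]);o2,d2=ray("scene",[b]);d1=d1[0];d2=d2[0]
    s=np.linalg.lstsq(np.c_[d1,-d2],o2-o1,rcond=None)[0];p=o1+s[0]*d1;q=o2+s[1]*d2;return ((p+q)/2).round(),np.linalg.norm(p-q).round(1)
print("handle tip",tri([173,118],[170,187]))
print("lower shelf can top",tri([293,75],[147,212]))
print("post/upper shelf corner",tri([488,45],[232,12]))
for z in (0,100,200,300): print(z,onz("top",[[200,112]],z).round(),onz("top",[[200,62]],z).round())
for zz in (200,300,400):print(proj("scene",[[760,100,zz],[700,100,zz]]))
E
```

```text
handle tip (array([649.,  97., 201.]), np.float64(3.7))
lower shelf can top (array([1053., -230., -315.]), np.float64(44.4))
post/upper shelf corner (array([ 741., -474.,  393.]), np.float64(101.8))
0 [[753.  64.   0.]] [[904.  64.   0.]]
100 [[709.  51. 100.]] [[845.  51. 100.]]
200 [[664.  39. 200.]] [[785.  39. 200.]]
300 [[619.  26. 300.]] [[726.  26. 300.]]
[[128.17931427 174.63728113]
 [149.55874598 181.74258712]]
[[118.23022071 136.89052587]
 [141.0020543  143.60728866]]
[[106.67281971  93.0418693 ]
 [131.02511393  99.14225326]]
```

apply_moves(
  plan=[
    {"jaw": 0.3, "delta_pos": [0, 0, -25], "spin": 0},
    {"jaw": 0.3, "delta_pos": [0, 0, -70], "spin": 0},
    {"jaw": 0.3, "delta_pos": [0, 0, -120], "spin": 0},
    {"jaw": 0.5, "delta_pos": [0, 0, -170], "spin": 0},
    {"jaw": 0.8, "delta_pos": [0, 0, -195], "spin": -0.15},
    {"jaw": 1, "delta_pos": [0, 0, -200], "spin": -0.33},
    {"jaw": 1, "delta_pos": [0, 0, -200], "spin": -0.5},
    {"jaw": 1, "delta_pos": [0, 0, -200], "spin": -0.68},
  ],
)

```text
time_s: 11.1
ee_pos: [483.7, 39.9, 246.3]
ee_rot: [179.8, 0.2, 125.5]
force: [-0.6, -0.7, 0.6]
gripper_width: 16.7
```

```bash
python3 - <<'E'
import cv2
s=cv2.imread("pics/scene0.png")[0:300,0:260];cv2.imwrite("pics/sh1.png",cv2.resize(s,None,fx=2,fy=2))
s=cv2.imread("pics/top0.png")[0:150];cv2.imwrite("pics/sh2.png",cv2.resize(s,None,fx=1.5,fy=3))
E
```

```text
(no output)
```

View pics/sh1.png

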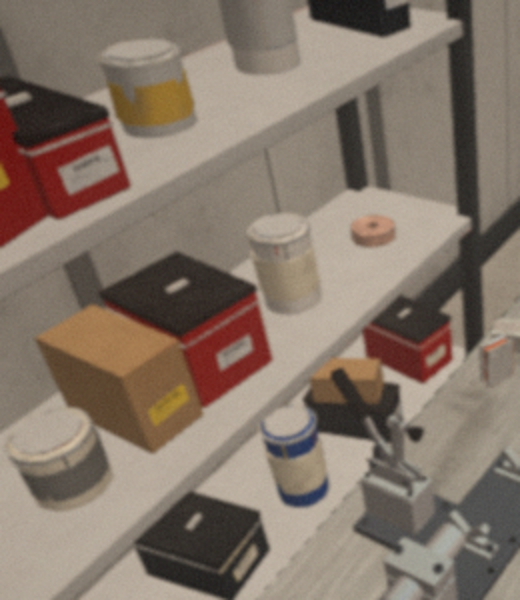

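View pics/sh2.png

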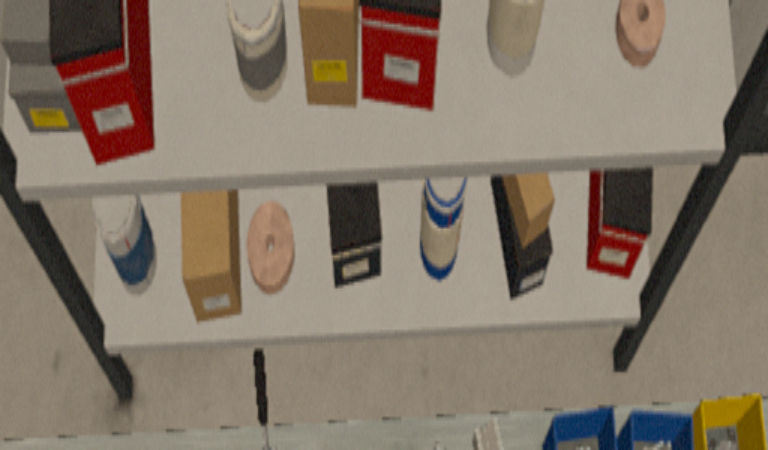

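```bash
python3 - <<'E'
from h import *
def tri(a,b):
    o1,d1=ray("top",[a]);o2,d2=ray("scene",[b]);d1=d1[0];d2=d2[0]
    s=np.linalg.lstsq(np.c_[d1,-d2],o2-o1,rcond=None)[0];p=o1+s[0]*d1;q=o2+s[1]*d2;return ((p+q)/2).round(),np.linalg.norm(p-q).round(1)
print("mid shelf corner",tri([481,52],[234,112]))
# label on red box mid shelf
print(tri([401/1.5,69/3],[235/2,351/2]))
o,d=ray("scene",[[231,12]])
for x in(800,850,900,950):print(o+d[0]*(x-o[0])/d[0][0])
E
```

```text
mid shelf corner (array([1013., -837., -163.]), np.float64(5.6))
(array([1072., -134.,  -68.]), np.float64(1.8))
[ 800.         -472.82747671  399.48855518]
[ 850.         -560.49198116  371.22825369]
[ 900.         -648.15648562  342.9679522 ]
[ 950.         -735.82099008  314.70765071]
```

apply_moves(
  plan=[
    {"jaw": 1, "delta_pos": [-6, 24, 0], "spin": -0.15},
    {"jaw": 1, "delta_pos": [-15, 60, 0], "spin": -0.32},
    {"jaw": 1, "delta_pos": [-25, 100, 0], "spin": -0.5},
    {"jaw": 1, "delta_pos": [-33, 132, 0], "spin": -0.68},
    {"jaw": 1, "delta_pos": [-37, 150, 0], "spin": -0.82},
    {"jaw": 1, "delta_pos": [-39, 156, 0], "spin": -0.885},
    {"jaw": 1, "delta_pos": [-39, 156, 0], "spin": -0.885},
    {"jaw": 1, "delta_pos": [-39, 156, 0], "spin": -0.885},
  ],
)

```text
time_s: 12.1
ee_pos: [633.0, 98.6, 246.9]
ee_rot: [-179.9, 0.2, 176.2]
force: [-0.1, 0.4, 0.3]
gripper_width: 0.6
```

```bash
python3 - <<'E'
from h import *
st=env.state();print(st["time_s"],st["ee_pos"],st["ee_rot"],st["force"],st["gripper_width"])
im=cams.grab_frame("wrist"); cv2.imwrite("pics/w9.png",cv2.resize(im[:,:,::-1],None,fx=1.5,fy=1.5,interpolation=cv2.INTER_CUBIC))
t=cams.grab_frame("scene");cv2.imwrite("pics/s9.png",cv2.resize(t[130:330,100:350],None,fx=3,fy=3,interpolation=cv2.INTER_CUBIC)[:,:,::-1])
E
```

```text
12.1 [632.96758136  98.59933675 246.93494884] [-179.91727878    0.24930041  176.15135024] [-0.0609568   0.43231915  0.25671298] 0.5849650132318308
```

View pics/w9.png

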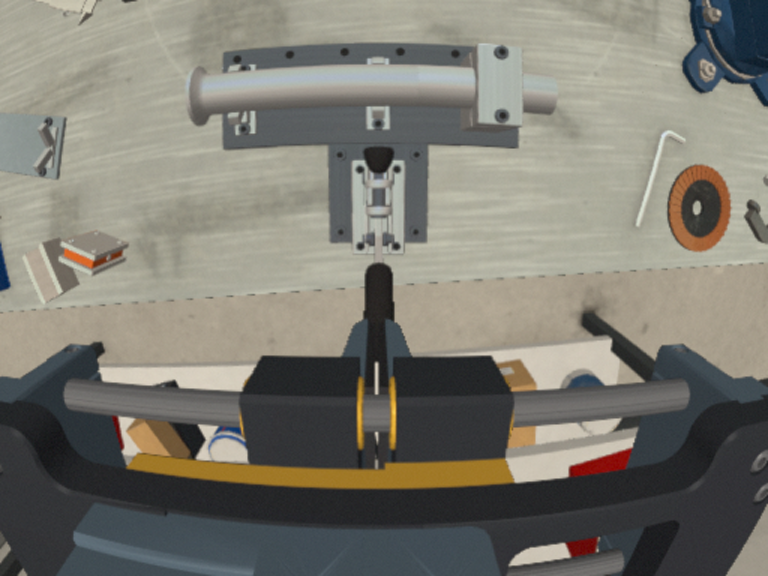

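View pics/s9.png

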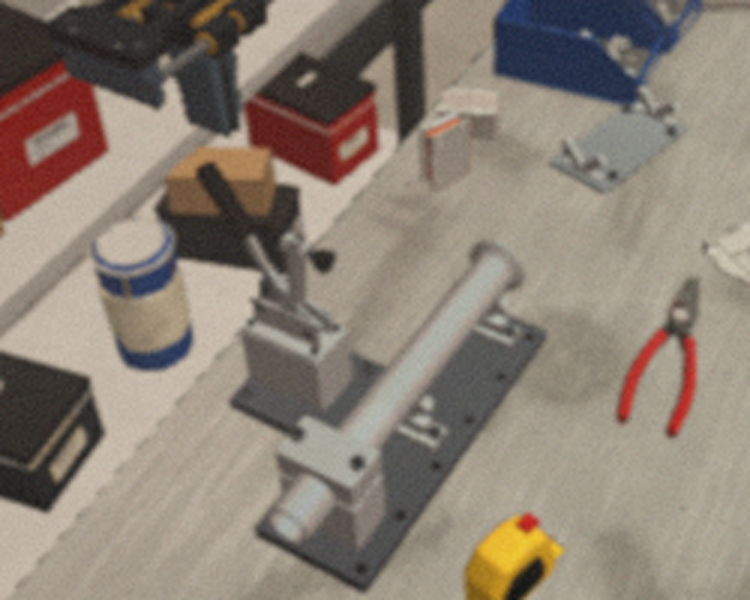

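apply_moves(
  plan=[
    {"jaw": 1, "delta_pos": [0, 0, 15], "spin": 0},
    {"jaw": 1, "delta_pos": [0, 0, 28], "spin": 0},
    {"jaw": 1, "delta_pos": [0, 0, 40], "spin": 0},
    {"jaw": 1, "delta_pos": [0, 0, 52], "spin": 0},
    {"jaw": 1, "delta_pos": [0, 0, 64], "spin": 0},
    {"jaw": 1, "delta_pos": [0, 0, 76], "spin": 0},
    {"jaw": 1, "delta_pos": [0, 0, 86], "spin": 0},
    {"jaw": 1, "delta_pos": [0, 0, 90], "spin": 0},
  ],
)

```text
time_s: 13.2
ee_pos: [632.3, 98.3, 155.1]
ee_rot: [-179.9, 0.1, 176.2]
force: [-1.0, 0.3, 0.2]
gripper_width: 0.2
```

```bash
python3 - <<'E'
from h import *
st=env.state();print(st["time_s"],st["ee_pos"],st["force"])
im=cams.grab_frame("wrist"); cv2.imwrite("pics/w10.png",cv2.resize(im[:,:,::-1],None,fx=1.5,fy=1.5,interpolation=cv2.INTER_CUBIC))
t=cams.grab_frame("scene");cv2.imwrite("pics/s10.png",cv2.resize(t[130:330,100:350],None,fx=3,fy=3,interpolation=cv2.INTER_CUBIC)[:,:,::-1])
E
```

```text
13.2 [632.25740082  98.31628213 155.11521242] [-1.04643221  0.27388463  0.17824136]
```

View pics/w10.png

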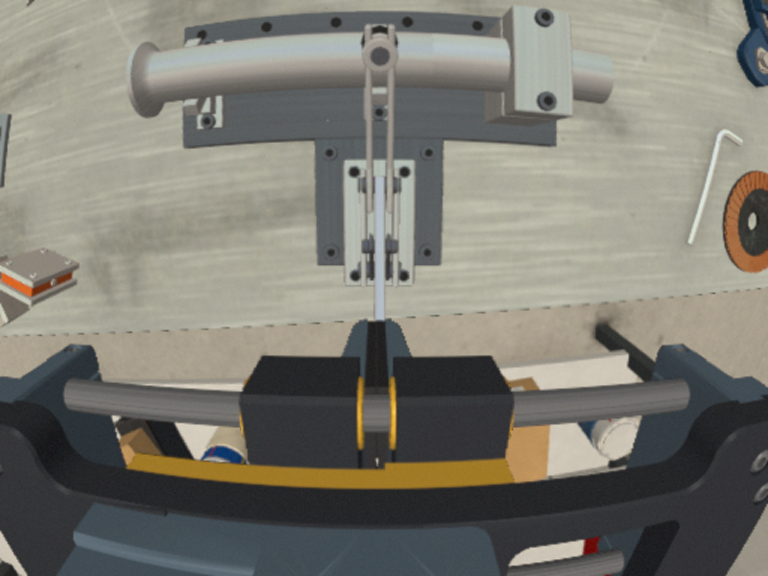

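View pics/s10.png

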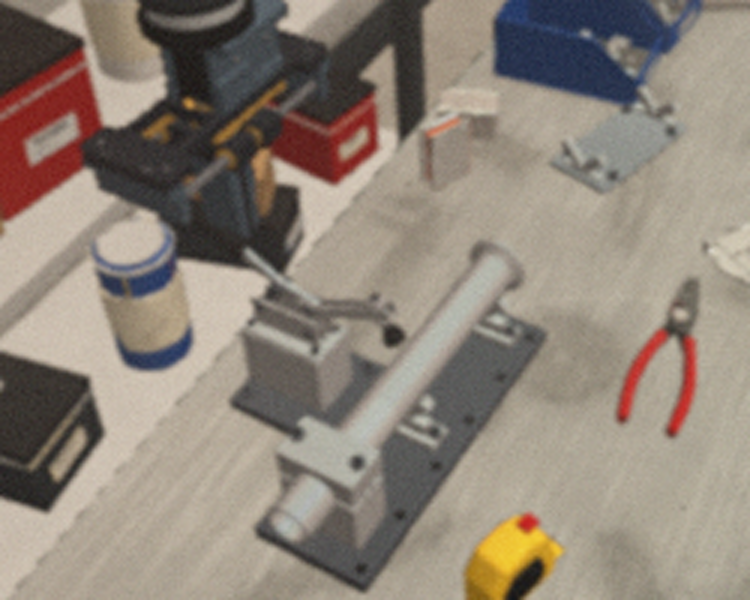

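Working well: the arm swings down over the tube (foot at about (380,50) in the wrist view). I continue the push.

apply_moves(
  plan=[
    {"jaw": 1, "delta_pos": [0, 0, 8], "spin": 0},
    {"jaw": 1, "delta_pos": [0, 0, 16], "spin": 0},
    {"jaw": 1, "delta_pos": [0, 0, 24], "spin": 0},
    {"jaw": 1, "delta_pos": [0, 0, 31], "spin": 0},
    {"jaw": 1, "delta_pos": [0, 0, 37], "spin": 0},
    {"jaw": 1, "delta_pos": [0, 0, 42], "spin": 0},
    {"jaw": 1, "delta_pos": [0, 0, 45], "spin": 0},
    {"jaw": 1, "delta_pos": [0, 0, 47], "spin": 0},
  ],
)

```text
time_s: 14.3
ee_pos: [632.4, 98.2, 108.3]
ee_rot: [-179.9, 0.1, 176.2]
force: [-1.1, -0.3, 0.6]
gripper_width: 0.6
```

```bash
python3 - <<'E'
from h import *
st=env.state();print(st["time_s"],st["ee_pos"],st["force"])
im=cams.grab_frame("wrist"); cv2.imwrite("pics/w11.png",cv2.resize(im[:,:,::-1],None,fx=1.5,fy=1.5,interpolation=cv2.INTER_CUBIC))
t=cams.grab_frame("scene");cv2.imwrite("pics/s11.png",cv2.resize(t[130:330,100:350],None,fx=3,fy=3,interpolation=cv2.INTER_CUBIC)[:,:,::-1])
E
```

```text
14.3 [632.40166572  98.21303672 108.3441019 ] [-1.05335355 -0.32584402  0.60522338]
```

View pics/s11.png

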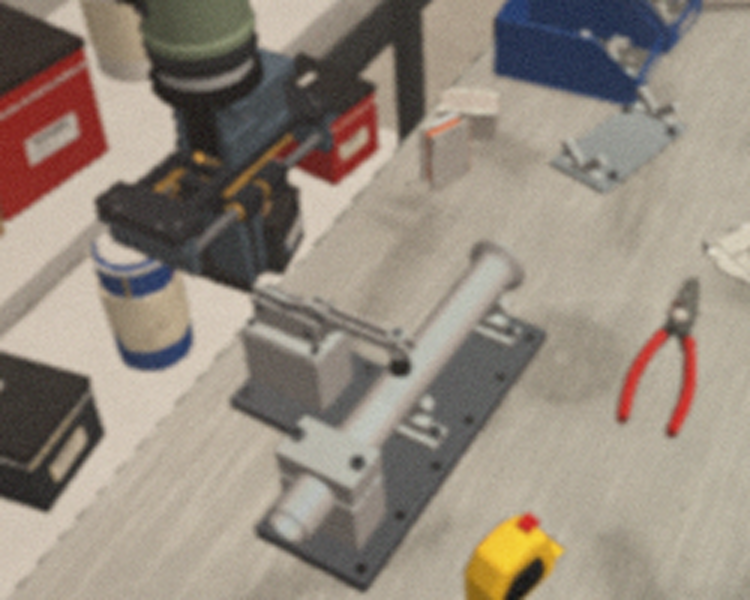

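apply_moves(
  plan=[
    {"jaw": 1, "delta_pos": [0, 0, 0.5], "spin": 0},
    {"jaw": 1, "delta_pos": [0, 0, 1], "spin": 0},
    {"jaw": 1, "delta_pos": [0, 0, 1.5], "spin": 0},
    {"jaw": 1, "delta_pos": [0, 0, 2], "spin": 0},
    {"jaw": 1, "delta_pos": [0, 0, 2.5], "spin": 0},
    {"jaw": 1, "delta_pos": [0, 0, 3], "spin": 0},
    {"jaw": 1, "delta_pos": [0, 0, 3], "spin": 0},
    {"jaw": 1, "delta_pos": [0, 0, 3], "spin": 0},
  ],
)

```text
time_s: 15.4
ee_pos: [632.9, 98.2, 106.6]
ee_rot: [-179.9, 0.2, 176.2]
force: [-1.0, -1.4, 6.1]
gripper_width: 0.5
```

apply_moves(
  plan=[
    {"jaw": 1, "delta_pos": [0, 0, 1], "spin": 0},
    {"jaw": 1, "delta_pos": [0, 0, 2], "spin": 0},
    {"jaw": 1, "delta_pos": [0, 0, 2.5], "spin": 0},
    {"jaw": 1, "delta_pos": [0, 0, 3], "spin": 0},
    {"jaw": 1, "delta_pos": [0, 0, 3.5], "spin": 0},
    {"jaw": 1, "delta_pos": [0, 0, 3.5], "spin": 0},
    {"jaw": 1, "delta_pos": [0, 0, 3.5], "spin": 0},
    {"jaw": 1, "delta_pos": [0, 0, 3.5], "spin": 0},
  ],
)

```text
time_s: 16.4
ee_pos: [633.3, 98.2, 105.0]
ee_rot: [-179.9, 0.3, 176.2]
force: [-2.3, -1.6, 10.0]
gripper_width: 0.3
```

```bash
python3 - <<'E'
from h import *
st=env.state();print(st["time_s"],st["ee_pos"],st["force"])
im=cams.grab_frame("wrist"); cv2.imwrite("pics/w12.png",cv2.resize(im[:,:,::-1],None,fx=1.5,fy=1.5,interpolation=cv2.INTER_CUBIC))
E
```

```text
16.4 [633.2584742   98.23433122 105.04583907] [-2.28674714 -1.58678668 10.02136261]
```

View pics/w12.png

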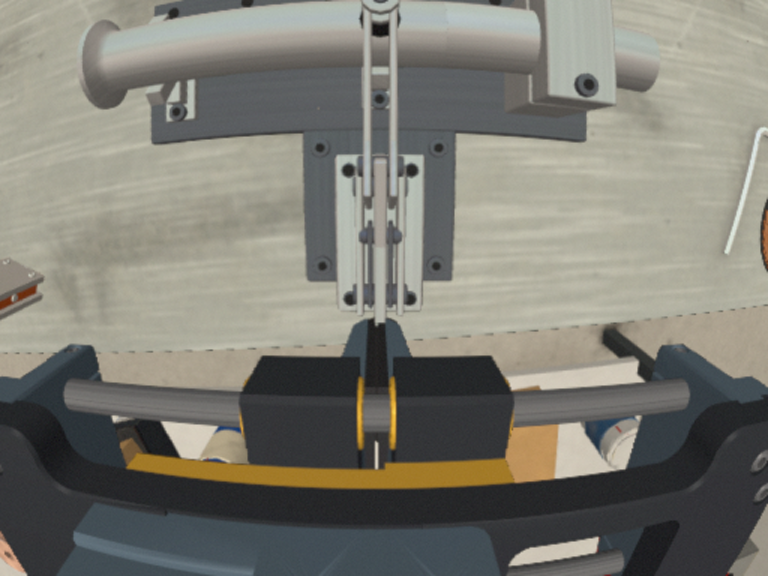

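apply_moves(
  plan=[
    {"jaw": 1, "delta_pos": [0, 0, 2], "spin": 0},
    {"jaw": 1, "delta_pos": [0, 0, 3], "spin": 0},
    {"jaw": 1, "delta_pos": [0, 0, 4], "spin": 0},
    {"jaw": 1, "delta_pos": [0, 0, 5], "spin": 0},
    {"jaw": 1, "delta_pos": [0, 0, 5.5], "spin": 0},
    {"jaw": 1, "delta_pos": [0, 0, 6], "spin": 0},
    {"jaw": 1, "delta_pos": [0, 0, 6], "spin": 0},
    {"jaw": 1, "delta_pos": [0, 0, 6], "spin": 0},
  ],
)

```text
time_s: 17.45
ee_pos: [633.8, 98.2, 102.1]
ee_rot: [-179.9, 0.4, 176.2]
force: [-4.3, -1.0, 15.7]
gripper_width: 0.4
```

apply_moves(
  plan=[
    {"jaw": 1, "delta_pos": [0, 0, 3], "spin": 0},
    {"jaw": 1, "delta_pos": [0, 0, 4], "spin": 0},
    {"jaw": 1, "delta_pos": [0, 0, 5], "spin": 0},
    {"jaw": 1, "delta_pos": [0, 0, 6], "spin": 0},
    {"jaw": 1, "delta_pos": [0, 0, 7], "spin": 0},
    {"jaw": 1, "delta_pos": [0, 0, 7], "spin": 0},
    {"jaw": 1, "delta_pos": [0, 0, 7], "spin": 0},
    {"jaw": 1, "delta_pos": [0, 0, 7], "spin": 0},
  ],
)

```text
time_s: 18.45
ee_pos: [634.4, 98.2, 98.3]
ee_rot: [-180.0, 0.6, 176.2]
force: [-3.9, -0.5, 16.6]
gripper_width: 0.6
```

```bash
python3 - <<'E'
from h import *
st=env.state();print(st["time_s"],st["ee_pos"],st["force"])
t=cams.grab_frame("scene");cv2.imwrite("pics/s13.png",cv2.resize(t[200:280,150:270],None,fx=6,fy=6,interpolation=cv2.INTER_CUBIC)[:,:,::-1])
E
```

```text
18.45 [634.37688583  98.1711655   98.34646538] [-3.90814933 -0.45776636 16.60307381]
```

View pics/s13.png

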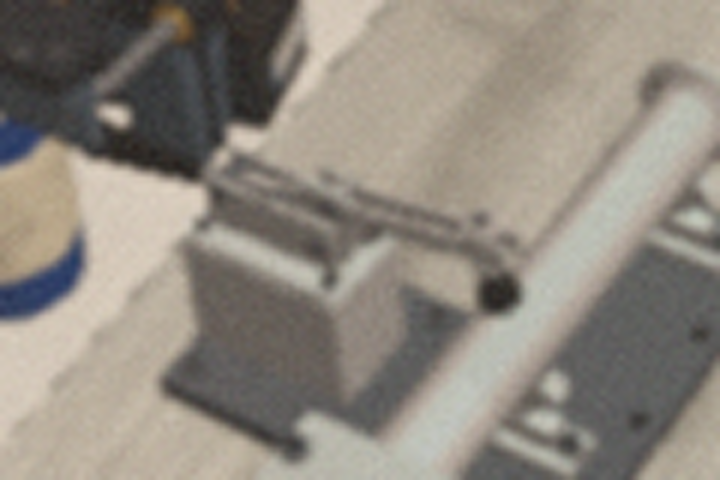

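```bash
python3 - <<'E'
from h import *
p=proj("scene",[[488.6,108.4,77],[488.6,108.4,85]]);print(p,(p-[150,200])*6)
E
```

```text
[[234.01077258 253.03291998]
 [233.85497502 250.59161708]] [[504.06463546 318.19751985]
 [503.12985012 303.54970249]]
```

apply_moves(
  plan=[
    {"jaw": 1, "delta_pos": [0, 0, 4], "spin": 0},
    {"jaw": 1, "delta_pos": [0, 0, 5], "spin": 0},
    {"jaw": 1, "delta_pos": [0, 0, 6], "spin": 0},
    {"jaw": 1, "delta_pos": [0, 0, 7], "spin": 0},
    {"jaw": 1, "delta_pos": [0, 0, 7], "spin": 0},
    {"jaw": 1, "delta_pos": [0, 0, 7], "spin": 0},
    {"jaw": 1, "delta_pos": [0, 0, 7], "spin": 0},
    {"jaw": 1, "delta_pos": [0, 0, 7], "spin": 0},
  ],
)

```text
time_s: 19.5
ee_pos: [634.8, 98.2, 94.3]
ee_rot: [-180.0, 0.7, 176.2]
force: [-4.6, -0.7, 15.8]
gripper_width: 0.4
```

```bash
python3 - <<'E'
from h import *
im=cams.grab_frame("wrist"); cv2.imwrite("pics/w14.png",cv2.resize(im[0:250,120:380][:,:,::-1],None,fx=3,fy=3)[:600])
t=cams.grab_frame("scene");cv2.imwrite("pics/s14.png",cv2.resize(t[180:280,130:270],None,fx=5.5,fy=5.5,interpolation=cv2.INTER_CUBIC)[:,:,::-1])
E
```

```text
(no output)
```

View pics/s14.png

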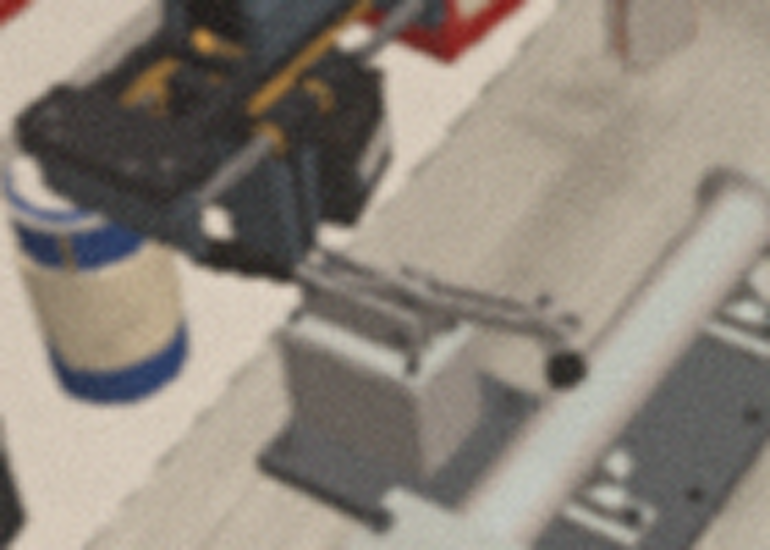

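View pics/w14.png

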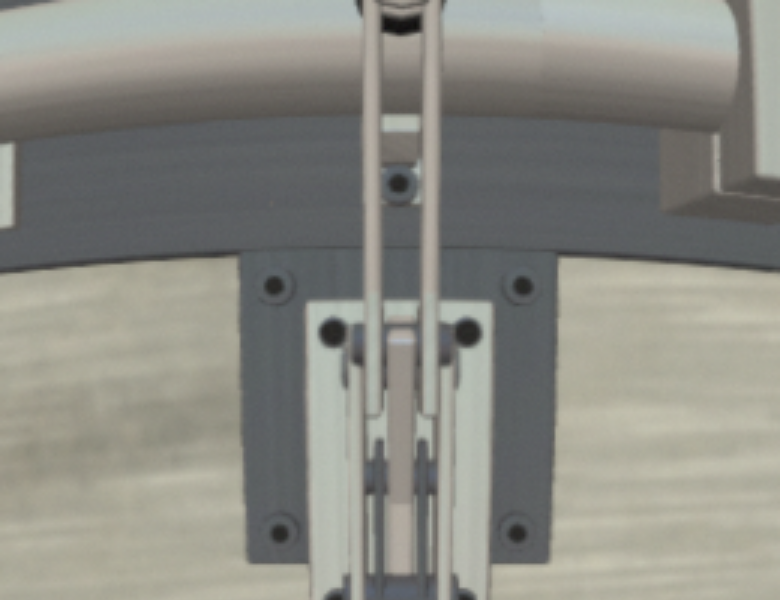

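apply_moves(
  plan=[
    {"jaw": 1, "delta_pos": [0, 0, 0], "spin": 0},
    {"jaw": 1, "delta_pos": [0, 0, -3], "spin": 0},
    {"jaw": 1, "delta_pos": [0, 0, -6], "spin": 0},
    {"jaw": 1, "delta_pos": [0, 0, -9], "spin": 0},
    {"jaw": 1, "delta_pos": [0, 0, -11], "spin": 0},
    {"jaw": 1, "delta_pos": [0, 0, -12], "spin": 0},
    {"jaw": 1, "delta_pos": [0, 0, -13], "spin": 0},
    {"jaw": 1, "delta_pos": [0, 0, -13], "spin": 0},
  ],
)

```text
time_s: 20.6
ee_pos: [634.0, 98.2, 107.4]
ee_rot: [-180.0, 0.6, 176.2]
force: [-4.1, -0.5, 4.4]
gripper_width: 0.2
```

```bash
python3 - <<'E'
from h import *
st=env.state();print(st["time_s"],st["ee_pos"],st["force"])
im=cams.grab_frame("wrist"); cv2.imwrite("pics/w15.png",cv2.resize(im[0:200,120:380][:,:,::-1],None,fx=3,fy=3)[:600])
t=cams.grab_frame("scene");cv2.imwrite("pics/s15.png",cv2.resize(t[180:280,130:270],None,fx=5.5,fy=5.5,interpolation=cv2.INTER_CUBIC)[:,:,::-1])
E
```

```text
20.6 [633.99096072  98.21173854 107.39243284] [-4.10268581 -0.47684881  4.42065767]
```

View pics/s15.png

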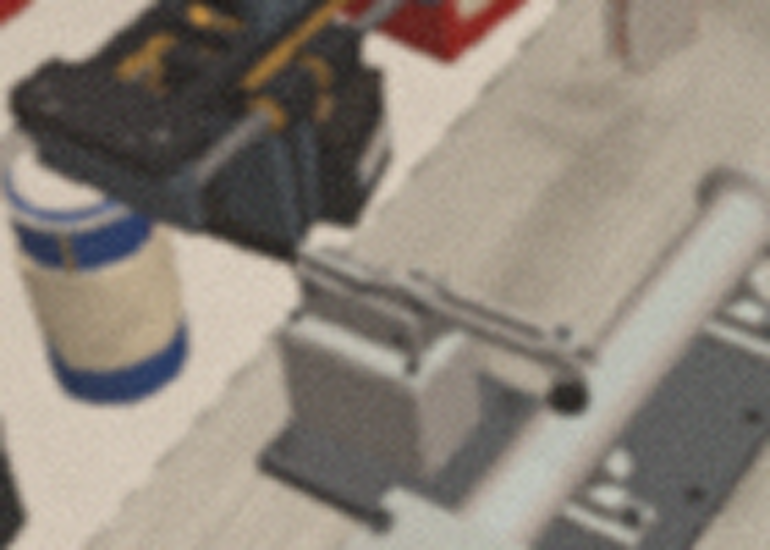

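View pics/w11.png

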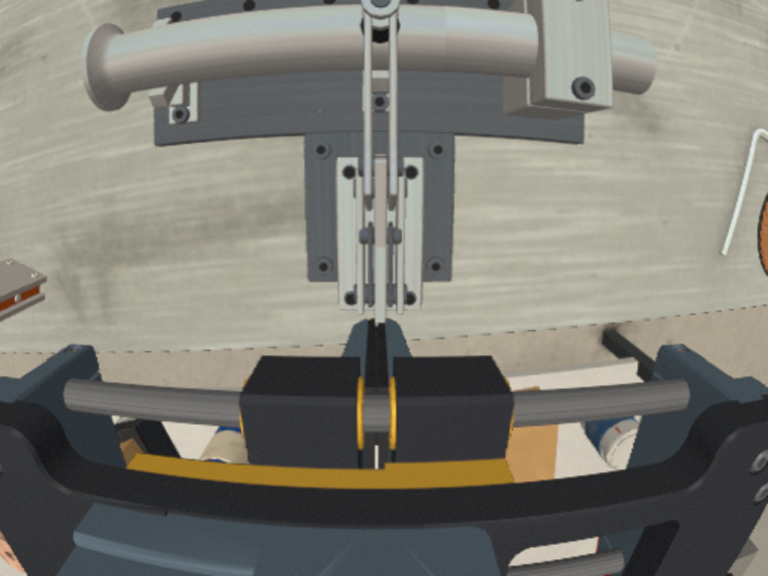

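View pics/w15.png

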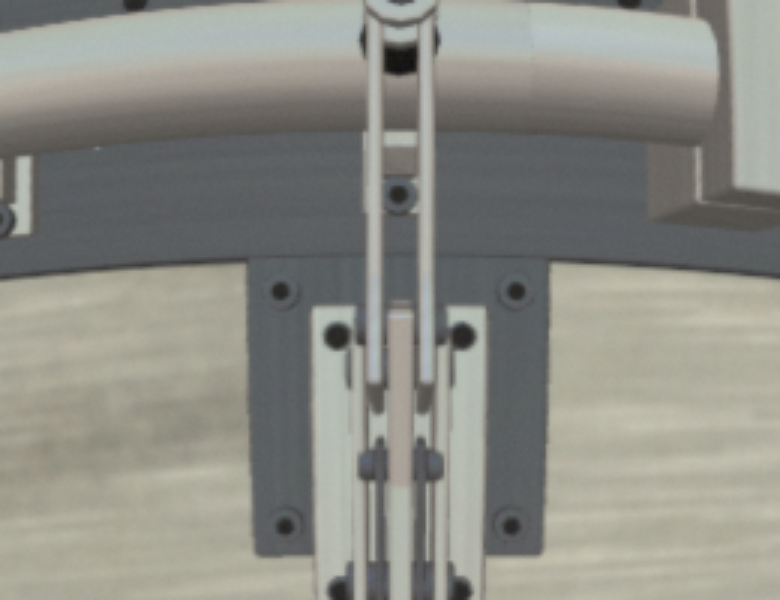

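apply_moves(
  plan=[
    {"jaw": 1, "delta_pos": [0, 0, -2], "spin": 0},
    {"jaw": 1, "delta_pos": [0, 0, -4], "spin": 0},
    {"jaw": 1, "delta_pos": [0, 0, -8], "spin": 0},
    {"jaw": 1, "delta_pos": [0, 0, -20], "spin": 0},
    {"jaw": 1, "delta_pos": [0, 0, -50], "spin": 0},
    {"jaw": 1, "delta_pos": [0, 0, -90], "spin": 0},
    {"jaw": 1, "delta_pos": [0, 0, -120], "spin": 0},
    {"jaw": 1, "delta_pos": [0, 0, -120], "spin": 0},
  ],
)

```text
time_s: 21.7
ee_pos: [634.3, 98.6, 231.0]
ee_rot: [179.9, 1.0, 176.2]
force: [0.1, -0.1, -0.2]
gripper_width: 0.8
```

```bash
python3 - <<'E'
from h import *
st=env.state();print(st["time_s"],st["ee_pos"],st["force"])
im=cams.grab_frame("wrist"); cv2.imwrite("pics/w16.png",cv2.resize(im[0:240,100:420][:,:,::-1],None,fx=2.5,fy=2.5)[:600])
t=cams.grab_frame("scene");cv2.imwrite("pics/s16.png",cv2.resize(t[180:280,130:270],None,fx=5.5,fy=5.5,interpolation=cv2.INTER_CUBIC)[:,:,::-1])
E
```

```text
21.7 [634.33097566  98.55815071 231.00685125] [ 0.12293751 -0.14075652 -0.17153059]
```

View pics/s16.png

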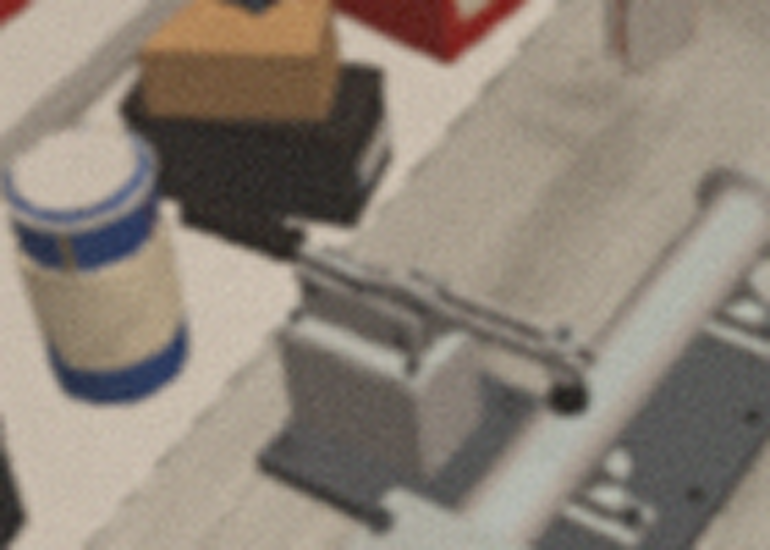

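View pics/w16.png

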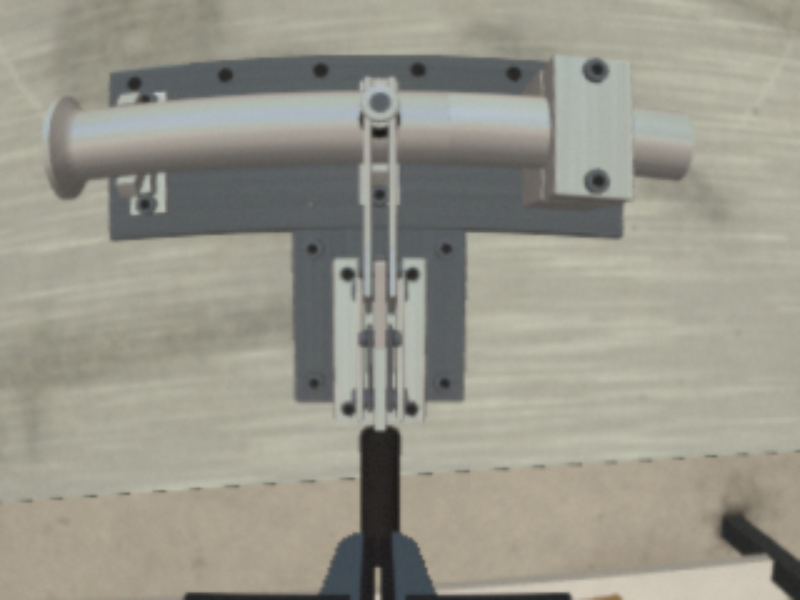

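```bash
python3 - <<'E'
from h import *
J=lambda x,y,z:[484.4+.9977*x+.0675*y,48.5-.0675*x+.9977*y,z]
# grip top center 164 and free end 194; alt: handle raised 0.1 rad
for lbl,dz in(("locked",0),("+0.12rad open",12)):
    p=proj("scene",[J(134,60,106+dz*.7),J(164,60,106+dz),J(194,60,106+dz*1.3)]);print(lbl,((p-[130,180])*5.5).round())
E
python3 - <<'E'
import cv2
cv2.imwrite("pics/s16z.png",cv2.resize(cv2.imread("pics/s16.png")[150:320,100:350],None,fx=3,fy=3))
E
```

```text
locked [[299. 235.]
 [242. 211.]
 [187. 187.]]
+0.12rad open [[296. 221.]
 [238. 190.]
 [181. 160.]]
```

View pics/s16z.png

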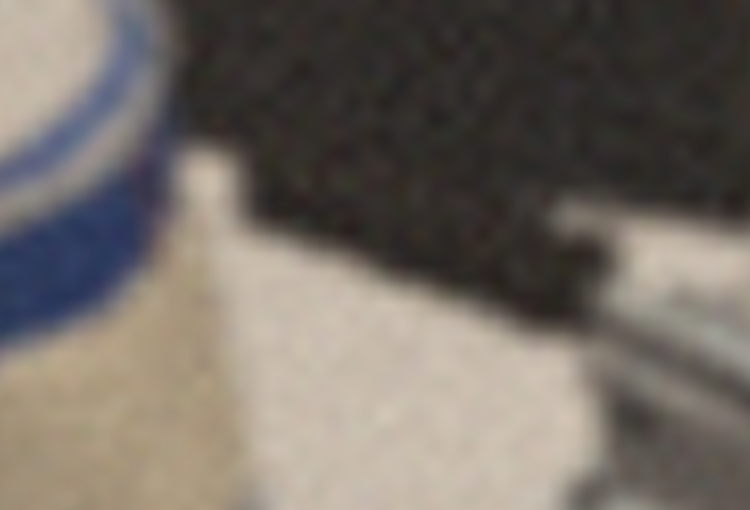

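```bash
python3 - <<'E'
from workcell import env
print(env.job_done()); s=env.state(); print(s["time_s"],s["force"])
E
```

```text
the job is handed in; nothing more can be done
None
the job is handed in; nothing more can be done
```

The tube now lies in both V rests of the jig, butted against the held tube, and the toggle clamp appears locked on it. I handed the job in at about 22 s; it reports no verdict.

**Placing the tube:** I gripped the tube about 7 mm from its middle and set it down with the fingers still closed. As it met the held tube and the rests, the tool felt about 5 N along the axis and about 6 N from below. After I opened the fingers, the wrist picture showed the seam closed and the two tubes in line.

**Clamping:** I pushed the handle down with closed fingers. I pressed past the stop, down to 94 mm instead of about 106 mm, with about 16 N. The pictures showed the foot lifting off the tube while I did this. When I backed off it went down again onto the tube.

**Last checks:** With the arm raised clear and no force on the tool:
- The handle stayed level on its own, and its position in the scene picture matches the locked position to within about 3 mm.
- The foot was on the tube and the seam was still closed.
- I never touched the tape measure or the magnet, and the magnet looked unmoved in the later pictures.

I could not measure the handle angle or the foot force directly, so the lock is judged from the pictures only.

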